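# Clear, load and cap the sample tray

## Robot

A 7-joint arm with a two-finger parallel gripper is mounted at the origin on the work surface. World frame = base frame: x ahead of the robot, y to its left, z up, the work surface at z = 0. Lengths are in mm, angles in rad, forces in N, time in s.
With the tool pointing down it reaches from about 350 to 900 mm from the base axis. Payload 19.9 kg.
Tool frame: the origin (TCP) lies midway between the tips of the shut fingers; the grasp point (between the pads) lies robot.grip_point_offset behind it (robot.grip_point_offset is the distance from the TCP to the grasp point, in mm); z points along the fingers, y is the line along which they close (so a half turn about z gives the same grasp; the last joint's range is limited). The gripper opens to 94 mm and grips with 3 to 60 N. Pads are 16 mm wide; open, the fingers measure 119 mm over their backs; the gripper's body (75 mm by 177 mm) begins 78 mm behind the grasp point.
Start: joints at [1.107, 0.417, -0.01, 1.614, 0.005, 1.111, -0.053], TCP at [256.436, -569.944, 179.125] pointing down, gripper open.
Joint ranges: [-2.81, 2.81], [-0.39, 2.02], [-1.27, 1.25], [0.06, 2.57], [-1.19, 4.33], [0.19, 2], [-2.82, 2.82]. Speed limits (rad/s): [1.89, 1.89, 2.39, 2.39, 3.01, 3.01, 3.01].

## Interface

Orientations are given as a unit quaternion [w, x, y, z].
In Python, from plant import robot, optics gives the robot as it stands.
- The arm moves only by the tool jog_arm, never from a script. Its argument "moves" is a list of rows, each an object of numbers: "x", "y", "z": the shift along the tool's x, y, z in m; "yaw": the turn about the tool's z in units of 6 degrees (1.0 is 6 degrees); "hand": the closure, from -1 (fully open) to 1 (shut). A call has 1 to 10 rows; each row shifts and turns the commanded pose from where the row before left it, along the tool's axes as they then stand; what a row does not reach is not made up. A row lasts 1/8 s, in which the tool goes at most 62.5 mm and 10.7 degrees, less where a joint would pass 70% of its speed; a pose out of reach is approached as far as the arm can. A call is refused whole if a number of a shift passes 0.0625 or a number of a turn 1, either way. A call with a gripper value outside its range is refused whole. The fingers move at their own pace and stop on an object; "grip_force" is the grip in N (left out, the last holds). Time passes only in rows, so rows that do not move let the fingers close. It gives the time, the measured TCP pose, the force, the opening and the grip force at its end, in the units of the state.
- robot.state(): the state, without advancing time (a new reading comes with each control period).
- optics.snapshot(name): name is "scene" or "top" or "wrist"; returns a dict with "color" (420x560x3 uint8, red, green, blue), "range_z" (420x560 float32, mm along the optical axis (not along the pixel's ray), 0 where there is no reading), "fov_y" (degrees; the focal length in pixels is half the picture's height over the tangent of half this angle, whatever the lens; pixels are square), "cx", "cy" (the principal point, pixels), "D" ([k1, k2, p1, p2, k3] as OpenCV has them; the pictures are not rectified), "camera_from_world" (4x4, takes a point from world to camera coordinates). Camera axes: x right, y down, z forward; pixel columns grow to the right and rows downward; lengths in mm; the calibration is good to about 2 mm. A picture is of the moment at which its call begins.
- robot.hand_in(): hands the job in; it is judged then, once.
The state is a dict: "clock": time; "q": joint angles; "dq": joint speeds; "joint_efforts": joint torques, N m; "position": TCP position; "tool_rot": TCP orientation; "force": force on the tool from outside, world axes, zero at the start; "ft_torque": the same for the moment, N m; "gripper_width": finger opening in mm; "grip_force": force on a finger pad.
Only numpy, scipy, OpenCV 4.12 (cv2) and the standard library are available. Lean on these libraries where they do the work, as an engineer would, in place of code of your own. Each camera call takes 0.05 s, during which the arm holds its last target. There are 200 camera calls.

## Task

First clear the carton and the spanner off the sample tray into the grey tool bin. Then stand every sample jar from the mat upright on the floor of a tray compartment, one jar to a compartment, and when all of them are in, push each jar's lid down fully home there. Leave the bottle, the beaker and the vial box where they are.

Things in the scene. Friction and masses are not known exactly. Their poses are not given: they have to be found in the camera images.
- tray: shallow aluminium sample tray fixed to the bench, 90 (x) x 345 (y) x 20 mm high, open on top, 5 mm walls and floor; three 5 mm dividers, as high as the walls, cross it, making four equal compartments in a row along its y, each about 80 x 80 mm inside. Origin: centre of its underside; x across the row, y along it, z up
- tray_c0 (a point): centre of the floor of compartment 0 of the tray (5 mm above the bench); compartments 0 to 3 run along the tray's +y, 85 mm apart
- tray_c1 (a point): centre of the floor of compartment 1 of the tray (5 mm above the bench); compartments 0 to 3 run along the tray's +y, 85 mm apart
- tray_c2 (a point): centre of the floor of compartment 2 of the tray (5 mm above the bench); compartments 0 to 3 run along the tray's +y, 85 mm apart
- tray_c3 (a point): centre of the floor of compartment 3 of the tray (5 mm above the bench); compartments 0 to 3 run along the tray's +y, 85 mm apart
- bin: open grey plastic tool bin fixed to the bench, 240 (x) x 200 (y) x 50 mm high, 5 mm walls and floor. Origin: centre of its underside; z up. It stands to the left or the right of the tray
- mat: thin grey bench mat fixed to the bench, 200 x 200 x 3 mm, on which the jars wait; on the other side of the tray from the bin. Origin: centre of its underside
- carton: closed cardboard carton, 160 (x) x 56 (y) x 40 mm (z), 120 g, lying across the tray on its walls at the start, its underside 20 mm above the bench. Origin: centre of its underside
- spanner: steel double-ended open spanner lying flat, 180 mm long (x), 12 mm thick (z), about 150 g; its shank is 20 mm wide (y) over the middle 100 mm, the jaws 42 mm wide. It lies across the tray on its walls at the start, its underside 20 mm above the bench. Origin: centre of its underside
- jar0: amber glass sample jar 0 (may be absent), plain cylinder 56 mm in diameter and 62 mm high up to the shoulder, with a push-on white lid above; about 220 g. Stands on the mat at the start. Origin: centre of its underside; z up along the jar
- jar0_lid (a joint): how far the lid of jar 0 has been pushed down, m: 0 to 0.001 at the start (proud), 0.008 fully home against the shoulder. It slides straight down the jar against about 8 N of steady friction, has no spring and stays where it is left
- jar0_top (a point): centre of the top face of the lid of jar 0; the lid is a flat disc 52 mm in diameter and 12 mm thick, its top 82 mm above the jar's underside when fully proud and 74 mm when fully home
- jar1: amber glass sample jar 1 (may be absent), plain cylinder 56 mm in diameter and 62 mm high up to the shoulder, with a push-on white lid above; about 220 g. Stands on the mat at the start. Origin: centre of its underside; z up along the jar
- jar1_lid (a joint): how far the lid of jar 1 has been pushed down, m: 0 to 0.001 at the start (proud), 0.008 fully home against the shoulder. It slides straight down the jar against about 8 N of steady friction, has no spring and stays where it is left
- jar1_top (a point): centre of the top face of the lid of jar 1; the lid is a flat disc 52 mm in diameter and 12 mm thick, its top 82 mm above the jar's underside when fully proud and 74 mm when fully home
- jar2: amber glass sample jar 2 (may be absent), plain cylinder 56 mm in diameter and 62 mm high up to the shoulder, with a push-on white lid above; about 220 g. Stands on the mat at the start. Origin: centre of its underside; z up along the jar
- jar2_lid (a joint): how far the lid of jar 2 has been pushed down, m: 0 to 0.001 at the start (proud), 0.008 fully home against the shoulder. It slides straight down the jar against about 8 N of steady friction, has no spring and stays where it is left
- jar2_top (a point): centre of the top face of the lid of jar 2; the lid is a flat disc 52 mm in diameter and 12 mm thick, its top 82 mm above the jar's underside when fully proud and 74 mm when fully home
- jar3: amber glass sample jar 3 (may be absent), plain cylinder 56 mm in diameter and 62 mm high up to the shoulder, with a push-on white lid above; about 220 g. Stands on the mat at the start. Origin: centre of its underside; z up along the jar
- jar3_lid (a joint): how far the lid of jar 3 has been pushed down, m: 0 to 0.001 at the start (proud), 0.008 fully home against the shoulder. It slides straight down the jar against about 8 N of steady friction, has no spring and stays where it is left
- jar3_top (a point): centre of the top face of the lid of jar 3; the lid is a flat disc 52 mm in diameter and 12 mm thick, its top 82 mm above the jar's underside when fully proud and 74 mm when fully home
- solvent: bystander: solvent bottle, 72 mm in diameter, 150 mm tall. Origin: centre of its underside
- beaker: bystander: glass beaker, 72 mm in diameter, 90 mm tall. Origin: centre of its underside
- vialbox: bystander: white vial box, 80 x 120 x 35 mm. Origin: centre of its underside

How it is judged:
By the outcome, as a careful person would: the job done as asked, in the order asked, and still so for the second after the job is handed in, with the robot touching nothing.
Of jar0, jar1, jar2, jar3 only 3 to 4 are there at a start; the rules pass over those that are not, and their reading is None.
At some moment in a run one of jar0, jar1, jar2, jar3 may be knocked a few centimetres aside while the robot is not near it.
It also fails if it takes over 200 s, if anything falls off the work surface, if the arm or the gripper's body presses on something with over 40 N, if the wrist force passes 120 N, or if a joint passes its speed limit or range.

## Working session

There is one attempt and no reset: what is moved stays moved. The work goes in short steps, Python scripts to look and compute and a tool call to move; the robot and the scene stay as the last step left them, time stands still between calls to the robot, and variables do not carry over. Pictures are saved under pics/ and viewed, at most 14 in all, crops included, and the job is handed in when it is done.

Besides the shell and the picture viewer there is one more tool, called as name(argument=value, ...), one argument or row to a line, values as JSON. jog_arm: Moves the arm, as the interface text tells. Its arguments: {"type":"object","properties":{"moves":{"type":"array","items":{"type":"object","properties":{"x":{"type":"number"},"y":{"type":"number"},"z":{"type":"number"},"yaw":{"type":"number"},"hand":{"type":"number"}}}},"grip_force":{"type":"number"}},"required":["moves"]}

```bash
mkdir -p pics; ls; cat > h.py <<'E'
from plant import robot, optics
import numpy as np, cv2
def snap(n,save=None):
    s=optics.snapshot(n)
    if save: cv2.imwrite('pics/'+save,s['color'][:,:,::-1])
    return s
def K(s):
    f=210/np.tan(np.radians(s['fov_y'])/2); return np.array([[f,0,s['cx']],[0,f,s['cy']],[0,0,1.]])
def ray(s,px):
    T=np.array(s['camera_from_world']);R=T[:3,:3]
    u=cv2.undistortPoints(np.array(px,float).reshape(-1,1,2),K(s),np.array(s['D'],float)).reshape(-1,2)
    return -R.T@T[:3,3], np.c_[u,np.ones(len(u))]@R
def onz(s,px,z):
    c,d=ray(s,px); return c+d*((z-c[2])/d[:,2])[:,None]
def cloud(s):
    h,w=s['range_z'].shape; v,u=np.mgrid[:h,:w]
    c,d=ray(s,np.c_[u.ravel(),v.ravel()]); return (c+d*s['range_z'].reshape(-1,1)).reshape(h,w,3)
E
python3 - <<'E'
from h import *
s=snap('top','top0.png'); t=snap('scene','scene0.png')
for q in (s,t): print(q['fov_y'],q['D'],np.round(q['camera_from_world'],3).tolist())
st=robot.state(); print(st['clock'],st['position'],st['tool_rot'],st['gripper_width'],st['force'],robot.grip_point_offset)
np.savez('s0.npz',a=cloud(s),b=cloud(t))
E
```

```text
pics
44.35231565087106 [-0.02440373  0.          0.          0.          0.        ] [[-0.026, -1.0, 0.007, 4.987], [-0.998, 0.025, -0.059, 590.271], [0.059, -0.009, -0.998, 1387.434], [0.0, 0.0, 0.0, 1.0]]
51.4978295444173 [-0.05849814  0.          0.          0.          0.        ] [[0.664, 0.747, -0.007, -403.205], [0.416, -0.378, -0.827, -174.769], [-0.621, 0.546, -0.562, 1659.73], [0.0, 0.0, 0.0, 1.0]]
0.1 [ 256.29274797 -569.63767033  178.59682065] [-5.21996976e-04  9.77734060e-01  2.09847111e-01 -1.58306322e-04] 93.68582696763961 [-0.4392027  -0.15750574 -0.13032431] 18.8
```

View pics/top0.png

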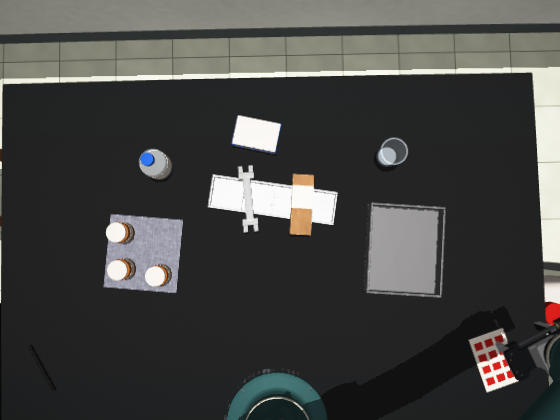

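View pics/scene0.png

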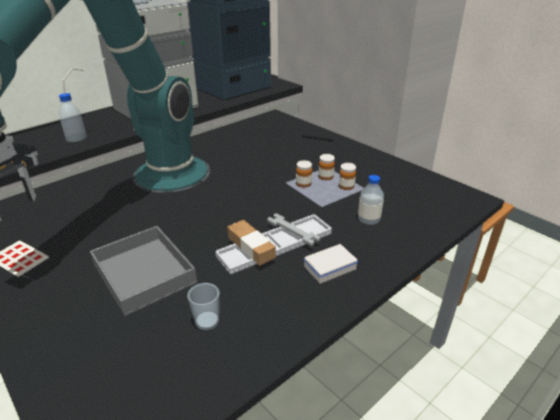

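The top view shows three jars at about (119,232), (120,269) and (156,275). The carton is at (302,205), the spanner at (248,198), the tray spans (210,176) to (337,223), and the bin is centred at (405,250). The scene view agrees.

```bash
python3 - <<'E'
from h import *
from scipy import ndimage as nd
z=np.load('s0.npz'); s=snap('top'); a=z['a']; c=s['color'].astype(int)
Z=a[:,:,2]; print('bench z',np.median(Z[320:350,200:230]), 'mat',np.median(Z[250:260,135:145]),'binfloor',np.median(Z[240:260,395:415]))
def rep(name,m):
    l,n=nd.label(m)
    for i in range(1,n+1):
        k=l==i
        if k.sum()<40: continue
        P=a[k]; r=cv2.minAreaRect(P[:,:2].astype(np.float32))
        v,u=np.nonzero(k)
        print(name,k.sum(),'px',u.mean().round(1),v.mean().round(1),'mean',P.mean(0).round(1),'zmed/max',np.median(P[:,2]).round(1),'rect',np.round(r[0],1),np.round(r[1],1),round(r[2],1))
H=np.zeros(Z.shape,bool); H[100:310,80:460]=1
rep('high',H&(Z>70))
rep('carton',H&(Z>50)&(Z<70))
rep('lowish',H&(Z>25)&(Z<45))
rep('tray',H&(Z>12)&(Z<24))
rep('all',H&(Z>14))
# scene cloud
b=z['b'];Zb=b[:,:,2]
l,n=nd.label((Zb>70)&(Zb<90)&(b[:,:,1]>150)&(b[:,:,0]>200)&(b[:,:,0]<800))
for i in range(1,n+1):
    if (l==i).sum()>30: P=b[l==i]; print('scene',(l==i).sum(),P.mean(0).round(1),np.percentile(P[:,2],95).round(1))
cv2.imwrite('pics/crop_t.png',cv2.resize(s['color'][160:240,195:350,::-1],None,fx=5,fy=5,interpolation=cv2.INTER_CUBIC))
E
```

```text
bench z 0.3111176735999379 mat 3.343099980226725 binfloor 4.818918151751063
high 232 px 394.7 150.4 mean [ 718.5 -324.8   90.5] zmed/max 86.6 rect [ 636.4 -168.5] [ 70.2 422. ] 27.5
high 645 px 152.8 162.6 mean [697.7 298.9 119.7] zmed/max 108.1 rect [602.2 179.3] [394.9  71. ] 51.7
high 335 px 115.7 232.4 mean [523.4 404.1  88.2] zmed/max 84.6 rect [521.5 217.7] [431.1  49.5] 89.4
high 317 px 116.9 269.8 mean [428.1 399.   97.4] zmed/max 85.1 rect [453.9 213.7] [ 47.8 433.6] 8.0
high 331 px 154.9 276.4 mean [407.9 305.2  84.2] zmed/max 84.3 rect [407.7 305.6] [50.6 50.6] 14.0
carton 71 px 398.4 148.6 mean [ 728.  -342.1   60.1] zmed/max 60.3 rect [ 724.6 -337.1] [60.2 31.1] 29.5
carton 49 px 165.0 169.2 mean [688.  280.4  60.4] zmed/max 60.9 rect [688.8 282.3] [16.  58.1] 61.2
carton 1284 px 301.7 204.6 mean [584.9 -79.6  59.8] zmed/max 59.8 rect [585.4 -79.8] [ 56.4 160. ] 85.4
carton 67 px 125.6 232.7 mean [522.4 386.   61.7] zmed/max 62.9 rect [520.9 390.2] [22.  53.4] 83.5
carton 72 px 126.3 266.0 mean [435.2 385.2  61.2] zmed/max 62.9 rect [436.3 390. ] [51.6 23. ] 33.1
carton 
[... 1440 characters left out ...]
93.6 mean [620.4 161.7  50.9] zmed/max 20.9 rect [562.4  99.4] [216.6  52. ] 47.1
all 1301 px 407.9 250.6 mean [ 456.2 -358.7   53.5] zmed/max 44.6 rect [ 468.9 -224.9] [459.1 240.6] 85.4
all 485 px 119.3 232.4 mean [523.4 398.4  75.7] zmed/max 82.5 rect [529.1 218.3] [ 55.7 430.5] 1.7
all 472 px 120.5 269.0 mean [428.9 394.3  81.4] zmed/max 83.1 rect [477.1 218.4] [ 53.3 433.1] 15.1
all 457 px 157.6 275.5 mean [409.4 300.1  74.6] zmed/max 82.9 rect [408.5 303.8] [53.8 53.9] 62.4
scene 346 [ 467.8 1897.1   80.2] 89.3
scene 201 [ 246.3 1301.6   80.1] 89.2
scene 108 [431.8 396.2  81.7] 86.0
scene 110 [412.9 301.4  81.6] 85.1
scene 123 [529.4 399.6  81.6] 86.1
scene 134 [717.7 285.5  80.2] 88.6
```

View pics/crop_t.png

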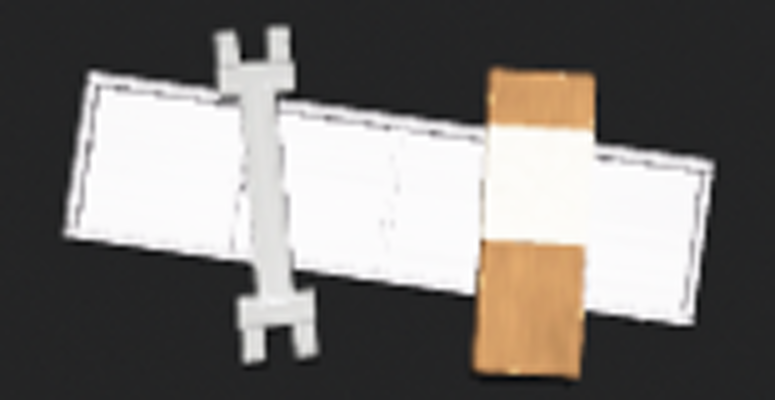

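The enlarged crop gives the tray corners at TL (92,70), TR (713,160), BR (692,325) and BL (65,237). In full-image pixels these are (213.4,174), (337.6,192), (333.4,225) and (208,207.4).

```bash
cat >> h.py <<'E'
from scipy import ndimage as nd
def lids(s,zr=(70,95)):
    P=cloud(s);c=s['color'].astype(int)
    m=(P[:,:,2]>zr[0])&(P[:,:,2]<zr[1])&(c.min(2)>150)&(np.ptp(c,2)<60)
    l,n=nd.label(m); out=[]
    for i in range(1,n+1):
        k=l==i
        if not 80<k.sum()<900: continue
        z=np.median(P[k][:,2]); v,u=np.nonzero(k); (cx,cy),r=cv2.minEnclosingCircle(np.c_[u,v].astype(np.float32))
        out.append((np.r_[onz(s,[[u.mean(),v.mean()]],z)[0]].round(1),k.sum(),(round(cx,1),round(cy,1)),round(r,1)))
    return out
def go(x,y,z,psi=None):
    st=robot.state(); w,a,b,c=st['tool_rot']; p=np.degrees(2*np.arctan2(b,a)); d=np.array([x,y,z])-st['position']
    n=p if psi is None else psi; R=np.radians(n)
    print('pos',np.round(st['position'],1),'psi',round(p,2),'yaw units',round((((p-n)+180)%360-180)/6,3),'then tool shift m',np.round([d[0]*np.cos(R)+d[1]*np.sin(R),d[0]*np.sin(R)-d[1]*np.cos(R),-d[2]],1)/1000,'w',round(st['gripper_width'],1))
E
python3 - <<'E'
from h import *
s=snap('top'); t=snap('scene')
print('top',*lids(s),sep='\n'); print('scene',*lids(t),sep='\n')
C=onz(s,[[213.4,174],[337.6,192],[333.4,225],[208,207.4]],20)[:,:2]
print(C.round(1)); print('c',C.mean(0),[np.linalg.norm(C[i]-C[(i+1)%4]).round(1) for i in range(4)])
r=cv2.minAreaRect(C.astype(np.float32));print(r)
b=onz(s,[[371,204],[445,207],[440,297],[367,293]],50)[:,:2];print(b.round(1),b.mean(0))
for name,S in (('top',s),('scene',t)):
    P=cloud(S);Z=P[:,:,2]
    for nm,m in (('carton',(Z>56)&(Z<63)&(abs(P[:,:,0]-585)<90)&(abs(P[:,:,1]+80)<40)),('spanner',(Z>29)&(Z<35)&(abs(P[:,:,0]-606)<95)&(abs(P[:,:,1]-63)<35))):
        q=cv2.minAreaRect(P[m][:,:2].astype(np.float32)); print(name,nm,m.sum(),np.median(P[m][:,2]).round(1),np.round(q[0],1),np.round(q[1],1),round(q[2],1))
    m=(Z>17)&(Z<22.5)&(P[:,:,0]>520)&(P[:,:,0]<680)&(abs(P[:,:,1])<185)
    q=cv2.minAreaRect(P[m][:,:2].astype(np.float32)); print(name,'tray',np.round(q[0],1),np.round(q[1],1),round(q[2],1),np.median(Z[m]))
    m=(Z>46)&(Z<54)&(abs(P[:,:,0]-450)<140)&(abs(P[:,:,1]+350)<120)
    q=cv2.minAreaRect(P[m][:,:2].astype(np.float32)); print(name,'bin',np.round(q[0],1),np.round(q[1],1),round(q[2],1))
go(585,-80,180,-4.6)
E
```

```text
top
(array([523.9, 406.1,  85.1]), np.int64(312), (115.5, 232.5), 10.1)
(array([427.4, 403.5,  85.1]), np.int64(304), (116.6, 269.6), 10.0)
(array([408. , 306.1,  84.4]), np.int64(315), (154.4, 276.1), 10.2)
scene
(array([-1746.4,   165.9,    81.6]), np.int64(330), (58.5, 60.5), 42.6)
(array([ 424.1, 1897.1,   82.5]), np.int64(499), (506.0, 80.0), 54.8)
(array([410. , 303.8,  83.5]), np.int64(81), (304.0, 164.5), 7.0)
(array([526.4, 403.5,  83.8]), np.int64(85), (348.0, 166.0), 7.1)
[[ 676.8  156.6]
 [ 619.  -181. ]
 [ 529.3 -166.6]
 [ 585.9  173. ]]
c [602.76535125  -4.52302418] [np.float64(342.5), np.float64(90.8), np.float64(344.3), np.float64(92.4)]
((603.1803588867188, -4.419036865234375), (344.27996826171875, 92.37071990966797), 80.54364776611328)
[[ 582.3 -265.3]
 [ 569.2 -463.7]
 [ 330.8 -439.9]
 [ 346.9 -246.2]] [ 457.30806703 -353.80459781]
top carton 999 59.8 [585.5 -79.8] [ 56.4 160. ] 85.1
top spanner 430 31.8 [605.7  63.6] [176.9  40.7] 4.0
top tray [602.7  -3.3] [344.8  89.8] 80.4 19.733016757509745
top bin [ 458.1 -353.9] [199.4 240. ] 85.1
scene carton 694 60.7 [584.7 -80.1] [ 59.2 163.9] 86.0
scene spanner 303 32.6 [607.3  62.6] [181.1  45.6] 3.2
scene tray [594.7  -2.1] [353.4 148.6] 86.9 19.822156326100355
scene bin [ 458.6 -353.8] [202.1 246.9] 85.3
pos [ 256.4 -569.8  178.8] psi 24.23 yaw units 4.804 then tool shift m [ 0.2883 -0.5145 -0.0012] w 94.1
```

jog_arm(
  moves=[
    {"yaw": 0.96,"hand": -1},
    {"yaw": 0.96},
    {"yaw": 0.96},
    {"yaw": 0.96},
    {"yaw": 0.964},
    {"x": 0.029,"y": -0.051},
    {"x": 0.029,"y": -0.051},
    {"x": 0.029,"y": -0.051},
    {"x": 0.029,"y": -0.051},
    {"x": 0.029,"y": -0.051},
  ],
  grip_force=20,
)

```text
schema error: expected keys x, y, z, yaw, hand
```

```bash
python3 -c "
from h import *
go(585,-80,90,-4.7);print(robot.state()['q'])"
```

```text
pos [ 256.4 -569.8  178.8] psi 24.23 yaw units 4.821 then tool shift m [ 0.2874 -0.5151  0.0888] w 94.1
[ 1.10647005  0.41766782 -0.01029882  1.61387958  0.0046869   1.11068412
 -0.05300898]
```

jog_arm(
  moves=[
    {"x": 0,"y": 0,"z": 0,"yaw": 0.96,"hand": -1},
    {"x": 0,"y": 0,"z": 0,"yaw": 0.96,"hand": -1},
    {"x": 0,"y": 0,"z": 0,"yaw": 0.96,"hand": -1},
    {"x": 0,"y": 0,"z": 0,"yaw": 0.96,"hand": -1},
    {"x": 0,"y": 0,"z": 0,"yaw": 0.98,"hand": -1},
    {"x": 0.029,"y": -0.051,"z": 0,"yaw": 0,"hand": -1},
    {"x": 0.029,"y": -0.051,"z": 0,"yaw": 0,"hand": -1},
    {"x": 0.029,"y": -0.051,"z": 0,"yaw": 0,"hand": -1},
    {"x": 0.029,"y": -0.051,"z": 0,"yaw": 0,"hand": -1},
    {"x": 0.029,"y": -0.051,"z": 0,"yaw": 0,"hand": -1},
  ],
  grip_force=20,
)

```text
clock: 1.5
position: [422.7, -326.0, 179.3]
tool_rot: [0.0, 0.999, -0.041, 0.0]
force: [0.6, -0.3, -0.2]
gripper_width: 94.2
grip_force: 0.0
```

```bash
python3 -c "
from h import *
go(585,-80,120,-4.7);print(robot.state()['q'])"
```

```text
pos [ 422.7 -326.   179.3] psi -4.7 yaw units 0.0 then tool shift m [ 0.1416 -0.2585  0.0593] w 94.2
[ 0.63902506  0.25528571 -0.04674761  1.84006784  0.0136756   1.04625092
 -1.06585938]
```

jog_arm(
  moves=[
    {"x": 0.0283,"y": -0.0517,"z": 0,"yaw": 0,"hand": -1},
    {"x": 0.0283,"y": -0.0517,"z": 0,"yaw": 0,"hand": -1},
    {"x": 0.0283,"y": -0.0517,"z": 0,"yaw": 0,"hand": -1},
    {"x": 0.0283,"y": -0.0517,"z": 0,"yaw": 0,"hand": -1},
    {"x": 0.0284,"y": -0.0517,"z": 0,"yaw": 0,"hand": -1},
    {"x": 0,"y": 0,"z": 0,"yaw": 0,"hand": -1},
    {"x": 0,"y": 0,"z": 0.04,"yaw": 0,"hand": -1},
    {"x": 0,"y": 0,"z": 0.04,"yaw": 0,"hand": -1},
    {"x": 0,"y": 0,"z": 0.04,"yaw": 0,"hand": -1},
    {"x": 0,"y": 0,"z": 0.029,"yaw": 0,"hand": -1},
  ],
)

```text
clock: 2.75
position: [583.1, -82.5, 28.5]
tool_rot: [0.0, 0.999, -0.041, -0.001]
force: [-0.1, -0.6, -0.6]
gripper_width: 94.1
grip_force: 0.0
```

jog_arm(
  moves=[
    {"x": 0,"y": 0,"z": 0,"yaw": 0,"hand": 1},
    {"x": 0,"y": 0,"z": 0,"yaw": 0,"hand": 1},
    {"x": 0,"y": 0,"z": 0,"yaw": 0,"hand": 1},
    {"x": 0,"y": 0,"z": 0,"yaw": 0,"hand": 1},
    {"x": 0,"y": 0,"z": 0,"yaw": 0,"hand": 1},
    {"x": 0,"y": 0,"z": 0,"yaw": 0,"hand": 1},
    {"x": 0,"y": 0,"z": 0,"yaw": 0,"hand": 1},
    {"x": 0,"y": 0,"z": 0,"yaw": 0,"hand": 1},
  ],
  grip_force=20,
)

```text
clock: 3.75
position: [584.6, -81.7, 30.9]
tool_rot: [0.0, 0.999, -0.041, 0.0]
force: [-1.4, 0.5, 7.9]
gripper_width: 55.3
grip_force: 20.0
```

jog_arm(
  moves=[
    {"x": 0,"y": 0,"z": -0.03,"yaw": 0,"hand": 1},
    {"x": 0,"y": 0,"z": -0.03,"yaw": 0,"hand": 1},
    {"x": 0,"y": 0,"z": -0.03,"yaw": 0,"hand": 1},
    {"x": -0.0173,"y": 0.0411,"z": 0,"yaw": 0,"hand": 1},
    {"x": -0.0173,"y": 0.0411,"z": 0,"yaw": 0,"hand": 1},
    {"x": -0.0173,"y": 0.0411,"z": 0,"yaw": 0,"hand": 1},
    {"x": -0.0173,"y": 0.0411,"z": 0,"yaw": 0,"hand": 1},
    {"x": -0.0173,"y": 0.0411,"z": 0,"yaw": 0,"hand": 1},
    {"x": -0.0173,"y": 0.0411,"z": 0,"yaw": 0,"hand": 1},
    {"x": 0,"y": 0,"z": 0,"yaw": 0,"hand": 1},
  ],
)

```text
clock: 5.0
position: [458.4, -322.1, 120.2]
tool_rot: [0.0, 0.999, -0.044, -0.0]
force: [0.5, 0.7, -0.3]
gripper_width: 55.4
grip_force: 20.0
```

jog_arm(
  moves=[
    {"x": 0,"y": 0,"z": 0.03,"yaw": 0,"hand": 1},
    {"x": 0,"y": 0,"z": 0.03,"yaw": 0,"hand": 1},
    {"x": 0,"y": 0,"z": 0.025,"yaw": 0,"hand": 1},
    {"x": 0,"y": 0,"z": 0.012,"yaw": 0,"hand": 1},
    {"x": 0,"y": 0,"z": 0.004,"yaw": 0,"hand": 1},
    {"x": 0,"y": 0,"z": 0,"yaw": 0,"hand": 1},
    {"x": 0,"y": 0,"z": 0,"yaw": 0,"hand": -0.55},
    {"x": 0,"y": 0,"z": 0,"yaw": 0,"hand": -0.55},
    {"x": 0,"y": 0,"z": 0,"yaw": 0,"hand": -0.55},
    {"x": 0,"y": 0,"z": 0,"yaw": 0,"hand": -0.55},
  ],
)

```text
clock: 6.25
position: [460.5, -318.9, 19.3]
tool_rot: [0.0, 0.999, -0.041, 0.0]
force: [-0.2, -0.4, -0.4]
gripper_width: 73.0
grip_force: 0.0
```

jog_arm(
  moves=[
    {"x": 0,"y": 0,"z": -0.03,"yaw": 0,"hand": -0.55},
    {"x": 0,"y": 0,"z": -0.04,"yaw": 0,"hand": -0.55},
    {"x": 0,"y": 0,"z": -0.04,"yaw": 0,"hand": -1},
    {"x": 0,"y": 0,"z": 0,"yaw": -0.73,"hand": -1},
    {"x": 0,"y": 0,"z": 0,"yaw": -0.73,"hand": -1},
  ],
)

```text
clock: 6.88
position: [460.6, -319.0, 129.7]
tool_rot: [0.0, 0.999, 0.037, 0.0]
force: [-0.1, 0.0, 0.0]
gripper_width: 93.7
grip_force: 0.0
```

```bash
python3 - <<'E'
from h import *
s=snap('top')
P=cloud(s);Z=P[:,:,2]
m=(Z>29)&(Z<35)&(abs(P[:,:,0]-606)<95)&(abs(P[:,:,1]-63)<35)
q=cv2.minAreaRect(P[m][:,:2].astype(np.float32)); print(m.sum(),q)
go(606,63,150,4.0)
E
```

```text
424 ((606.6898803710938, 63.76857376098633), (179.388671875, 41.00941848754883), 3.810432195663452)
pos [ 460.5 -318.9  129.4] psi 4.44 yaw units 0.074 then tool shift m [ 0.1718 -0.3708 -0.0206] w 93.6
```

jog_arm(
  moves=[
    {"x": 0.0246,"y": -0.053,"z": 0,"yaw": 0.074,"hand": -1},
    {"x": 0.0246,"y": -0.053,"z": 0,"yaw": 0,"hand": -1},
    {"x": 0.0246,"y": -0.053,"z": 0,"yaw": 0,"hand": -1},
    {"x": 0.0246,"y": -0.053,"z": 0,"yaw": 0,"hand": -1},
    {"x": 0.0246,"y": -0.053,"z": 0,"yaw": 0,"hand": -1},
    {"x": 0.0246,"y": -0.053,"z": 0,"yaw": 0,"hand": -1},
    {"x": 0.0246,"y": -0.053,"z": 0,"yaw": 0,"hand": -1},
    {"x": 0,"y": 0,"z": 0.04,"yaw": 0,"hand": -1},
    {"x": 0,"y": 0,"z": 0.04,"yaw": 0,"hand": -1},
    {"x": 0,"y": 0,"z": 0,"yaw": 0,"hand": -1},
  ],
)

```text
clock: 8.18
position: [606.5, 62.2, 46.8]
tool_rot: [0.0, 1.0, 0.031, -0.002]
force: [-0.2, -1.4, 1.0]
gripper_width: 94.3
grip_force: 0.0
```

```bash
python3 - <<'E'
from h import *
s=snap('wrist','w1.png')
go(606,63.3,22,4.0)
E
```

```text
pos [608.   62.4  48.9] psi 3.58 yaw units -0.071 then tool shift m [-0.0019 -0.0011  0.0269] w 94.2
```

View pics/w1.png

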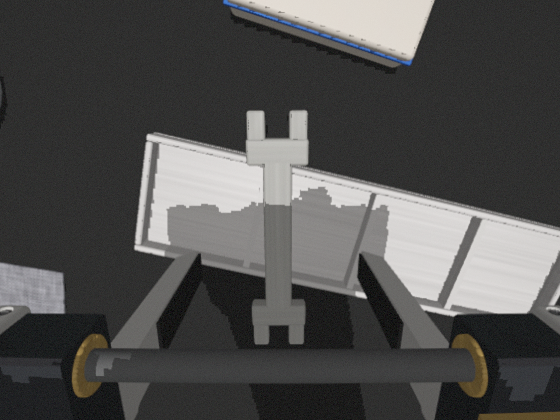

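The wrist view shows the spanner shank at column 277, between fingertips at columns 197 and 362. It is centred, so I'll go down and close.

jog_arm(
  moves=[
    {"x": -0.0015,"y": -0.001,"z": 0.015,"yaw": 0,"hand": -1},
    {"x": 0,"y": 0,"z": 0.011,"yaw": 0,"hand": -1},
    {"x": 0,"y": 0,"z": 0,"yaw": 0,"hand": 0},
    {"x": 0,"y": 0,"z": 0,"yaw": 0,"hand": 1},
    {"x": 0,"y": 0,"z": 0,"yaw": 0,"hand": 1},
    {"x": 0,"y": 0,"z": 0,"yaw": 0,"hand": 1},
    {"x": 0,"y": 0,"z": 0,"yaw": 0,"hand": 1},
    {"x": 0,"y": 0,"z": 0,"yaw": 0,"hand": 1},
    {"x": 0,"y": 0,"z": 0,"yaw": 0,"hand": 1},
    {"x": 0,"y": 0,"z": 0,"yaw": 0,"hand": 1},
  ],
  grip_force=30,
)

```text
clock: 9.48
position: [606.9, 63.3, 23.1]
tool_rot: [-0.0, 1.0, 0.032, -0.0]
force: [-0.3, 0.1, 0.5]
gripper_width: 17.3
grip_force: 0.0
```

jog_arm(
  moves=[
    {"x": 0,"y": 0,"z": -0.02,"yaw": 0,"hand": 1},
    {"x": 0,"y": 0,"z": -0.03,"yaw": 0,"hand": 1},
    {"x": 0,"y": 0,"z": -0.04,"yaw": 0,"hand": 1},
    {"x": 0,"y": 0,"z": 0,"yaw": 0.75,"hand": 1},
    {"x": 0,"y": 0,"z": 0,"yaw": 0.75,"hand": 1},
  ],
)

```text
clock: 10.1
position: [607.4, 63.4, 115.2]
tool_rot: [-0.0, 0.999, -0.048, 0.001]
force: [-0.0, 0.1, -1.3]
gripper_width: 0.3
grip_force: 0.0
```

```bash
python3 - <<'E'
from h import *
go(454.2,-398,113,-4.9)
E
```

```text
pos [607.4  63.4 115.2] psi -5.53 yaw units -0.105 then tool shift m [-0.1133  0.4728  0.0022] w 0.3
```

```bash
python3 - <<'E'
from h import *
s=snap('top');t=snap('scene')
for S in (s,t):
    P=cloud(S);Z=P[:,:,2]
    m=(Z>24)&(Z<36)&(abs(P[:,:,0]-606)<115)&(abs(P[:,:,1]-63)<55)
    q=cv2.minAreaRect(P[m][:,:2].astype(np.float32)); print(m.sum(),np.median(Z[m]),q)
cv2.imwrite('pics/c2.png',np.hstack([cv2.resize(s['color'][150:250,190:350,::-1],(480,300)),cv2.resize(t['color'][190:290,200:360,::-1],(320,200))[:300].copy() if 0 else cv2.resize(t['color'][180:330,200:360,::-1],(320,300))]))
E
```

```text
0 nan ((0.0, 0.0), (0.0, 0.0), 0.0)
419 32.34171810330554 ((606.1988525390625, 62.93231964111328), (182.87957763671875, 42.896751403808594), 4.154750347137451)
  return _methods._mean(a, axis=axis, dtype=dtype,
  ret = ret.dtype.type(ret / rcount)
```

View pics/c2.png

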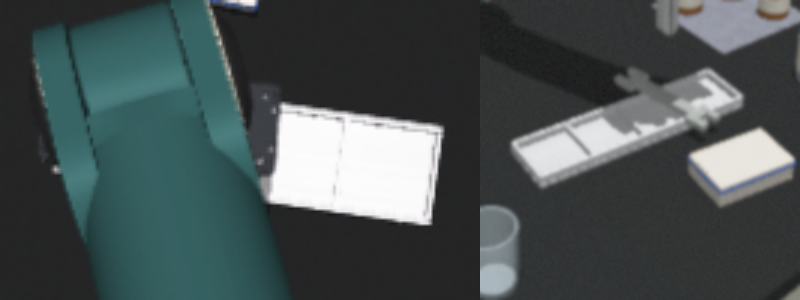

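The spanner didn't move. The fingers closed on it below the pads, where they slipped. I need to go deeper, and a divider is close by, so I'll first drag the spanner to the middle of compartment 2 with the fingertips and then grip it lower.

jog_arm(
  moves=[
    {"x": 0,"y": 0,"z": 0,"yaw": -0.78,"hand": -0.1},
    {"x": 0,"y": 0,"z": 0,"yaw": -0.78,"hand": -0.1},
    {"x": -0.001,"y": 0,"z": 0,"yaw": 0,"hand": -0.1},
    {"x": 0,"y": 0,"z": 0.03,"yaw": 0,"hand": -0.1},
    {"x": 0,"y": 0,"z": 0.03,"yaw": 0,"hand": -0.1},
    {"x": 0,"y": 0,"z": 0.02,"yaw": 0,"hand": -0.1},
    {"x": 0,"y": 0,"z": 0.012,"yaw": 0,"hand": -0.1},
    {"x": 0,"y": 0,"z": 0,"yaw": 0,"hand": -0.1},
    {"x": 0,"y": 0,"z": 0,"yaw": 0,"hand": 0.5},
    {"x": 0,"y": 0,"z": 0,"yaw": 0,"hand": 0.5},
  ],
  grip_force=5,
)

```text
clock: 11.45
position: [606.4, 63.3, 22.0]
tool_rot: [-0.0, 0.999, 0.035, 0.001]
force: [0.4, 0.2, 0.5]
gripper_width: 35.2
grip_force: 0.0
```

jog_arm(
  moves=[
    {"x": 0,"y": 0.006,"z": 0,"yaw": 0,"hand": 0.5},
    {"x": 0,"y": 0.006,"z": 0,"yaw": 0,"hand": 0.5},
    {"x": 0,"y": 0.006,"z": 0,"yaw": 0,"hand": 0.5},
    {"x": 0,"y": 0.006,"z": 0,"yaw": 0,"hand": 0.5},
    {"x": 0,"y": 0.003,"z": 0,"yaw": 0,"hand": 0.5},
    {"x": 0,"y": 0,"z": 0,"yaw": 0,"hand": 0.5},
  ],
)

```text
clock: 12.2
position: [607.8, 36.1, 21.1]
tool_rot: [-0.0, 0.999, 0.035, -0.0]
force: [-0.5, 0.8, 0.4]
gripper_width: 23.3
grip_force: 0.0
```

```bash
python3 - <<'E'
from h import *
t=snap('scene','sc3.png')
P=cloud(t);Z=P[:,:,2]
m=(Z>28)&(Z<36)&(abs(P[:,:,0]-606)<115)&(abs(P[:,:,1]-50)<65)
l,n=nd.label(m)
for i in range(1,n+1):
    if (l==i).sum()>60:q=cv2.minAreaRect(P[l==i][:,:2].astype(np.float32)); print((l==i).sum(),q)
go(609,38,10,3.8)
w=snap('wrist','w3.png')
E
```

```text
229 ((634.4671630859375, 65.66118621826172), (125.83595275878906, 42.53791427612305), 2.8674709796905518)
pos [607.8  36.4  21.1] psi 3.98 yaw units 0.03 then tool shift m [ 0.0013 -0.0015  0.0111] w 23.6
```

View pics/w3.png

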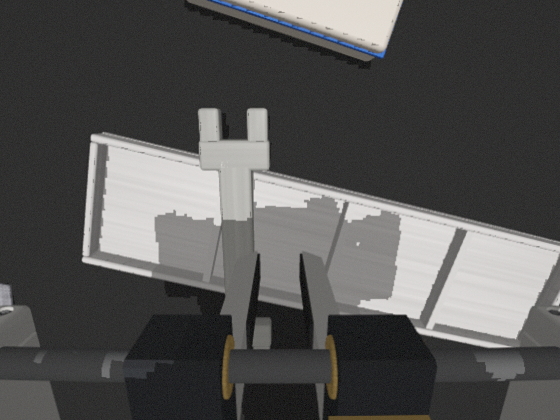

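The wrist view shows the left finger passing over the shank at (240,270), so the fingertips are higher than I assumed. I'll measure their height in the scene view.

```bash
python3 - <<'E'
from h import *
t=snap('scene')
c=t['color'][185:265,210:340,::-1]
cv2.imwrite('pics/sc3c.png',cv2.resize(c,None,fx=6,fy=6,interpolation=cv2.INTER_CUBIC))
T=np.array(t['camera_from_world'])
for p in ([607.8,36.4,21.1],[607.8,36.4,40]):
    print(cv2.projectPoints(np.array([p]),cv2.Rodrigues(T[:3,:3])[0],T[:3,3],K(t),np.array(t['D']))[0].ravel())
P=cloud(t);Z=P[:,:,2]
m=(abs(P[:,:,0]-608)<20)&(abs(P[:,:,1]-36)<40)&(Z>36)&(Z<120)
v,u=np.nonzero(m);print(len(v))
for k in range(v.min(),v.max()+1):
    q=v==k
    if q.any(): print(k,u[q].min(),u[q].max(),P[k,u[q]].min(0).round(),P[k,u[q]].max(0).round())
E
```

```text
[286.01193967 233.82504861]
[286.04445773 228.64101601]
293
204 289 294 [606.  49. 118.] [614.  61. 120.]
205 288 294 [605.  46. 115.] [618.  58. 118.]
206 287 294 [598.  47. 109.] [617.  58. 117.]
207 278 294 [597.  15. 106.] [616.  60. 120.]
208 278 294 [599.  13. 103.] [615.  62. 118.]
209 278 294 [598.  12.  98.] [617.  61. 120.]
210 278 294 [598.  11.  95.] [617.  59. 117.]
211 278 294 [598.  11.  93.] [619.  61. 116.]
212 278 294 [599.  12.  89.] [618.  61. 113.]
213 278 294 [599.  12.  86.] [620.  60. 109.]
214 278 294 [601.  11.  82.] [619.  63. 107.]
215 279 294 [599.  13.  79.] [619.  61. 103.]
216 279 294 [601.  12.  76.] [620.  62. 101.]
217 279 293 [600.  12.  72.] [621.  58.  99.]
218 279 293 [600.  11.  68.] [618.  58.  93.]
219 279 293 [598.  12.  64.] [620.  54.  89.]
220 279 293 [599.  11.  60.] [619.  57.  86.]
221 279 293 [600.  12.  58.] [619.  57.  83.]
222 279 293 [597.  11.  52.] [621.  58.  80.]
223 279 293 [598.  12.  49.] [617.  55.  76.]
224 279 292 [605.  11.  49.] [617.  53.  72.]
225 279 291 [603.  12.  50.] [618.  50.  70.]
226 279 285 [600.  12.  56.] [617.  25.  65.]
227 281 297 [612.  12.  36.] [619.  70.  61.]
228 283 297 [616.  14.  36.] [623.  66.  59.]
229 285 285 [617.  24.  50.] [617.  24.  50.]
```

View pics/sc3c.png

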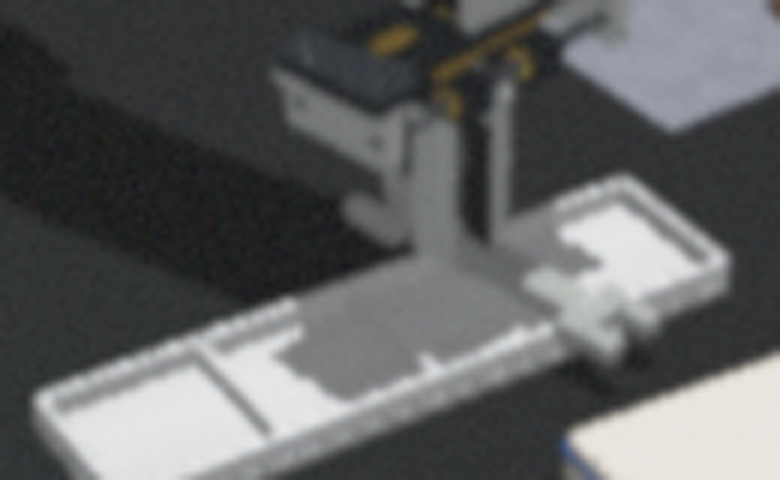

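```bash
python3 - <<'E'
from h import *
w=snap('wrist');P=cloud(w)
print(np.round(w['camera_from_world'],3).tolist())
for v in range(250,345,6):
    print(v,[P[v,u].round(0).astype(int).tolist() for u in (252,256,259,303,306,310)])
st=robot.state();print(st['position'],st['tool_rot'])
t=snap('scene');Q=cloud(t)
for v in range(222,232): print(v,[Q[v,u].round(0).astype(int).tolist() for u in range(279,289,2)])
E
```

```text
[[0.07, -0.998, 0.0, -6.192], [-0.956, -0.067, 0.287, 597.985], [-0.287, -0.02, -0.958, 415.954], [0.0, 0.0, 0.0, 1.0]]
250 [[610, 54, 32], [599, 53, 6], [599, 50, 5], [601, 18, 6], [601, 16, 5], [601, 13, 5]]
256 [[615, 52, 54], [615, 50, 54], [614, 49, 52], [617, 23, 54], [618, 22, 55], [618, 19, 55]]
262 [[615, 52, 63], [614, 50, 60], [612, 48, 56], [616, 24, 59], [617, 22, 63], [618, 20, 63]]
268 [[615, 51, 70], [614, 49, 67], [609, 48, 56], [616, 24, 67], [617, 23, 70], [618, 21, 71]]
274 [[616, 51, 77], [614, 49, 75], [605, 48, 57], [616, 25, 74], [618, 23, 78], [617, 21, 77]]
280 [[615, 50, 84], [614, 48, 80], [603, 48, 59], [615, 25, 80], [616, 24, 82], [618, 22, 84]]
286 [[614, 50, 87], [610, 48, 80], [598, 47, 58], [612, 25, 80], [616, 24, 88], [618, 23, 90]]
292 [[614, 49, 93], [608, 48, 82], [571, 48, 18], [609, 24, 80], [616, 24, 93], [618, 23, 97]]
298 [[614, 49, 98], [605, 48, 82], [568, 48, 20], [607, 24, 83], [616, 25, 98], [618, 24, 101]]
304 [[615, 48, 105], [602, 48, 83], [550, 48, 0], [603, 24, 83], [613, 25, 99], [616, 24, 104]]
310 [[612, 48, 105], [599, 47, 84
[... 743 characters left out ...]
, 14, 68], [610, 15, 72], [618, 15, 75], [617, 23, 71], [596, 51, 48]]
224 [[599, 17, 61], [610, 15, 68], [619, 14, 73], [616, 24, 67], [586, 61, 34]]
225 [[604, 12, 63], [610, 15, 64], [617, 16, 67], [616, 25, 63], [589, 57, 34]]
226 [[544, 66, 2], [611, 13, 62], [615, 18, 62], [616, 24, 60], [593, 54, 33]]
227 [[571, 42, 24], [610, 15, 57], [618, 15, 62], [620, 21, 59], [590, 57, 27]]
228 [[569, 44, 18], [571, 49, 17], [617, 16, 57], [617, 24, 53], [593, 54, 26]]
229 [[570, 42, 16], [568, 52, 10], [574, 55, 12], [616, 25, 49], [593, 54, 22]]
230 [[569, 43, 11], [569, 51, 7], [573, 56, 6], [577, 61, 7], [582, 64, 8]]
231 [[567, 45, 5], [569, 51, 4], [576, 53, 7], [580, 58, 6], [581, 65, 3]]
```

Both views put the fingertips at z≈50 while the TCP reads 21. I'll measure tip height against opening, in free air.

jog_arm(
  moves=[
    {"x": 0,"y": 0,"z": -0.04,"yaw": 0,"hand": 0.5},
    {"x": 0,"y": 0,"z": -0.04,"yaw": 0,"hand": -1},
    {"x": 0,"y": 0,"z": 0,"yaw": 0,"hand": -1},
    {"x": 0,"y": 0,"z": 0,"yaw": 0,"hand": -1},
    {"x": 0,"y": 0,"z": 0,"yaw": 0,"hand": -1},
    {"x": 0,"y": 0,"z": 0,"yaw": 0,"hand": -1},
    {"x": 0,"y": 0,"z": 0,"yaw": 0,"hand": -1},
  ],
)

```text
clock: 13.32
position: [607.6, 36.3, 100.7]
tool_rot: [-0.0, 0.999, 0.035, -0.0]
force: [0.2, 1.0, -0.9]
gripper_width: 80.4
grip_force: 0.0
```

```bash
cat >> h.py <<'E'
def tips():
    w=snap('wrist');P=cloud(w);st=robot.state();p=st['position']
    a=2*np.arctan2(st['tool_rot'][2],st['tool_rot'][1]);D=P-p
    X=D[:,:,0]*np.cos(a)+D[:,:,1]*np.sin(a);Y=D[:,:,0]*np.sin(a)-D[:,:,1]*np.cos(a)
    for sg in (-1,1):
        m=(abs(X)<14)&(Y*sg<75)&(Y*sg>-5)&(D[:,:,2]>-30)&(D[:,:,2]<90)&(P[:,:,2]>66)
        z=D[:,:,2][m]; print('side',sg,m.sum(),'tip dz pct',np.percentile(z,[0,1,3,10]).round(1),'Y',np.percentile(Y[m],[1,50,99]).round(1),'X',np.percentile(X[m],[1,99]).round(1))
    print(p.round(1),'w',st['gripper_width'])
E
python3 -c "
from h import *
tips()"
```

```text
side -1 2551 tip dz pct [25.9 27.7 30.7 38.3] Y [-51.6 -41.3 -39.4] X [-8.1  9.7]
side 1 2530 tip dz pct [25.7 27.7 30.9 38.6] Y [40.  42.1 52.2] X [-8.2  9.6]
[607.6  36.3 100.8] w 84.04238836566216
```

jog_arm(
  moves=[
    {"x": 0,"y": 0,"z": 0,"yaw": 0,"hand": -0.2},
    {"x": 0,"y": 0,"z": 0,"yaw": 0,"hand": -0.2},
    {"x": 0,"y": 0,"z": 0,"yaw": 0,"hand": -0.2},
    {"x": 0,"y": 0,"z": 0,"yaw": 0,"hand": -0.2},
    {"x": 0,"y": 0,"z": 0,"yaw": 0,"hand": -0.2},
  ],
)

```text
clock: 14.0
position: [607.8, 36.3, 101.2]
tool_rot: [-0.0, 0.999, 0.035, -0.0]
force: [0.2, -0.0, 0.6]
gripper_width: 56.2
grip_force: 0.0
```

```bash
python3 -c "
from h import *
tips()"
```

```text
side -1 2236 tip dz pct [25.7 28.4 31.3 38.5] Y [-39.7 -30.4 -27.6] X [-8.   9.7]
side 1 2213 tip dz pct [25.4 28.1 31.3 38.6] Y [28.5 31.3 40.5] X [-8.   9.7]
[607.8  36.3 101.1] w 56.43067160970088
```

jog_arm(
  moves=[
    {"x": 0,"y": 0,"z": 0,"yaw": 0,"hand": 1},
    {"x": 0,"y": 0,"z": 0,"yaw": 0,"hand": 1},
    {"x": 0,"y": 0,"z": 0,"yaw": 0,"hand": 1},
    {"x": 0,"y": 0,"z": 0,"yaw": 0,"hand": 1},
    {"x": 0,"y": 0,"z": 0,"yaw": 0,"hand": 1},
    {"x": 0,"y": 0,"z": 0,"yaw": 0,"hand": 1},
    {"x": 0,"y": 0,"z": 0,"yaw": 0,"hand": 1},
  ],
)

```text
clock: 14.92
position: [607.8, 36.3, 101.1]
tool_rot: [-0.0, 0.999, 0.035, -0.0]
force: [1.1, -0.6, 0.1]
gripper_width: 0.6
grip_force: 0.0
```

```bash
python3 - <<'E'
from h import *
tips()
s=snap('wrist')
cv2.imwrite('pics/w4.png',s['color'][:,:,::-1])
E
```

```text
side -1 2059 tip dz pct [25.7 28.1 31.6 38.8] Y [-11.9  -3.2   4.8] X [-3.2  9.7]
side 1 2161 tip dz pct [25.7 28.3 31.6 38.6] Y [-4.8  3.7 12.8] X [-3.   9.7]
[607.8  36.3 101.1] w 0.23828474577614808
```

View pics/w4.png

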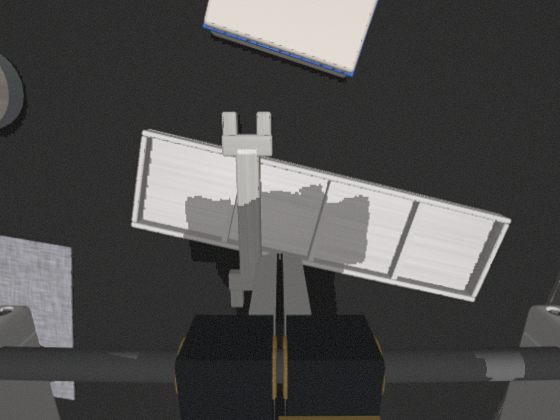

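The tips sit about 26.5 mm above the reported TCP at every opening, in both the wrist and scene views. I'll use tip z = reported z + 26.5. The spanner is still where it was, so I'll retry with the tip at about 22.

jog_arm(
  moves=[
    {"x": 0,"y": -0.027,"z": 0,"yaw": 0,"hand": 0},
    {"x": 0,"y": 0,"z": 0,"yaw": 0,"hand": 0},
    {"x": 0,"y": 0,"z": 0,"yaw": 0,"hand": 0},
    {"x": 0,"y": 0,"z": 0.04,"yaw": 0,"hand": 0},
    {"x": 0,"y": 0,"z": 0.03,"yaw": 0,"hand": 0},
    {"x": 0,"y": 0,"z": 0.02,"yaw": 0,"hand": 0},
    {"x": 0,"y": 0,"z": 0.008,"yaw": 0,"hand": 0},
    {"x": 0,"y": 0,"z": 0.004,"yaw": 0,"hand": 0},
    {"x": 0,"y": 0,"z": 0.0025,"yaw": 0,"hand": 0},
    {"x": 0,"y": 0,"z": 0,"yaw": 0,"hand": 0},
  ],
)

```text
clock: 16.27
position: [606.2, 63.3, -2.9]
tool_rot: [-0.0, 0.999, 0.035, 0.0]
force: [-0.7, 0.2, -0.5]
gripper_width: 47.0
grip_force: 0.0
```

jog_arm(
  moves=[
    {"x": 0,"y": 0,"z": 0,"yaw": 0,"hand": 1},
    {"x": 0,"y": 0,"z": 0,"yaw": 0,"hand": 1},
    {"x": 0,"y": 0,"z": 0,"yaw": 0,"hand": 1},
    {"x": 0,"y": 0,"z": 0,"yaw": 0,"hand": 1},
    {"x": 0,"y": 0,"z": 0,"yaw": 0,"hand": 1},
    {"x": 0,"y": 0,"z": 0,"yaw": 0,"hand": 1},
  ],
  grip_force=40,
)

```text
clock: 17.02
position: [606.0, 63.3, -3.3]
tool_rot: [-0.0, 0.999, 0.035, 0.0]
force: [-0.1, 0.0, 3.3]
gripper_width: 19.6
grip_force: 40.0
```

jog_arm(
  moves=[
    {"x": 0,"y": 0,"z": -0.02,"yaw": 0,"hand": 1},
    {"x": 0,"y": 0,"z": -0.03,"yaw": 0,"hand": 1},
    {"x": 0,"y": 0,"z": -0.03,"yaw": 0,"hand": 1},
    {"x": 0,"y": 0,"z": -0.03,"yaw": 0,"hand": 1},
    {"x": 0,"y": 0,"z": 0,"yaw": 0.74,"hand": 1},
    {"x": 0,"y": 0,"z": 0,"yaw": 0.74,"hand": 1},
    {"x": 0,"y": 0,"z": 0,"yaw": 0,"hand": 1},
  ],
)

```text
clock: 17.9
position: [606.0, 63.3, 107.7]
tool_rot: [-0.0, 0.999, -0.042, 0.0]
force: [-0.0, -0.0, -1.7]
gripper_width: 19.7
grip_force: 40.0
```

```bash
python3 - <<'E'
from h import *
go(454.2,-398,107,-4.9)
s=snap('top','t5.png');P=cloud(s);Z=P[:,:,2]
m=(abs(P[:,:,0]-458)<125)&(abs(P[:,:,1]+354)<105)&(Z>12)
m&=(abs(P[:,:,0]-458)<108)&(abs(P[:,:,1]+354)<88)
q=cv2.minAreaRect(P[m][:,:2].astype(np.float32));print(m.sum(),q,np.percentile(Z[m],[5,50,95]))
E
```

```text
pos [606.   63.3 107.7] psi -4.87 yaw units 0.005 then tool shift m [-0.1118  0.4726  0.0007] w 19.7
1518 ((457.151611328125, -353.9876708984375), (215.61581420898438, 174.1993865966797), 0.5643341541290283) [20.5984795 44.1094862 49.5770573]
```

View pics/t5.png

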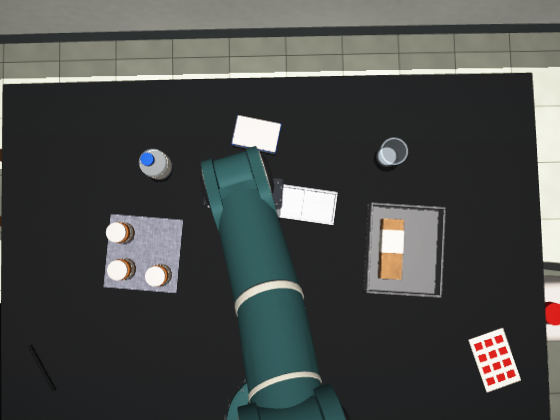

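The picture shows the carton lying flat in the bin at (392,248). I'll take the spanner there now.

jog_arm(
  moves=[
    {"x": -0.0124,"y": 0.0525,"z": 0,"yaw": 0,"hand": 1},
    {"x": -0.0124,"y": 0.0525,"z": 0,"yaw": 0,"hand": 1},
    {"x": -0.0124,"y": 0.0525,"z": 0,"yaw": 0,"hand": 1},
    {"x": -0.0124,"y": 0.0525,"z": 0,"yaw": 0,"hand": 1},
    {"x": -0.0124,"y": 0.0525,"z": 0,"yaw": 0,"hand": 1},
    {"x": -0.0124,"y": 0.0525,"z": 0,"yaw": 0,"hand": 1},
    {"x": -0.0124,"y": 0.0525,"z": 0,"yaw": 0,"hand": 1},
    {"x": -0.0124,"y": 0.0525,"z": 0,"yaw": 0,"hand": 1},
    {"x": -0.0124,"y": 0.0525,"z": 0,"yaw": 0,"hand": 1},
    {"x": 0,"y": 0,"z": 0,"yaw": 0,"hand": 1},
  ],
)

```text
clock: 19.2
position: [451.8, -402.3, 106.7]
tool_rot: [0.001, 0.999, -0.045, -0.0]
force: [-0.3, 0.4, -1.8]
gripper_width: 19.6
grip_force: 40.0
```

jog_arm(
  moves=[
    {"x": 0,"y": 0,"z": 0.04,"yaw": 0,"hand": 1},
    {"x": 0,"y": 0,"z": 0.04,"yaw": 0,"hand": 1},
    {"x": 0,"y": 0,"z": 0.03,"yaw": 0,"hand": 1},
    {"x": 0,"y": 0,"z": 0.008,"yaw": 0,"hand": 1},
    {"x": 0,"y": 0,"z": 0.004,"yaw": 0,"hand": 1},
    {"x": 0,"y": 0,"z": 0,"yaw": 0,"hand": 1},
    {"x": 0,"y": 0,"z": 0,"yaw": 0,"hand": 0.1},
    {"x": 0,"y": 0,"z": 0,"yaw": 0,"hand": 0.1},
    {"x": 0,"y": 0,"z": 0,"yaw": 0,"hand": 0.1},
    {"x": 0,"y": 0,"z": 0,"yaw": 0,"hand": 0.1},
  ],
)

```text
clock: 20.45
position: [454.4, -398.0, -15.3]
tool_rot: [0.0, 0.999, -0.043, 0.0]
force: [0.7, -0.2, -1.0]
gripper_width: 42.0
grip_force: 0.0
```

jog_arm(
  moves=[
    {"x": 0,"y": 0,"z": -0.05,"yaw": 0,"hand": 0.1},
    {"x": 0,"y": 0,"z": -0.05,"yaw": 0,"hand": 0.1},
    {"x": 0,"y": 0,"z": -0.05,"yaw": -0.82,"hand": -1},
    {"x": 0,"y": 0,"z": 0,"yaw": 0,"hand": -1},
  ],
)

```text
clock: 20.95
position: [456.0, -399.4, 138.5]
tool_rot: [0.002, 1.0, 0.001, 0.002]
force: [-1.2, 1.3, 0.0]
gripper_width: 59.0
grip_force: 0.0
```

```bash
python3 - <<'E'
from h import *
s=snap('top')
print(*lids(s),sep='\n')
P=cloud(s);Z=P[:,:,2]
m=(abs(P[:,:,0]-606)<110)&(abs(P[:,:,1])<165)&(Z>26); print('over tray',m.sum())
go(408,305.5,134,0)
E
```

```text
(array([523.9, 406.3,  84.4]), np.int64(310), (115.0, 232.0), 10.3)
(array([427.3, 403.5,  85.3]), np.int64(305), (116.6, 269.6), 10.0)
(array([408.1, 306.1,  84.6]), np.int64(315), (154.4, 276.1), 10.2)
over tray 908
pos [ 454.9 -398.6  136. ] psi -0.0 yaw units -0.001 then tool shift m [-0.0469 -0.7041  0.002 ] w 63.1
```

jog_arm(
  moves=[
    {"x": -0.004,"y": -0.0587,"z": 0,"yaw": 0,"hand": -0.6},
    {"x": -0.004,"y": -0.0587,"z": 0,"yaw": 0,"hand": -0.6},
    {"x": -0.004,"y": -0.0587,"z": 0,"yaw": 0,"hand": -0.6},
    {"x": -0.004,"y": -0.0587,"z": 0,"yaw": 0,"hand": -0.6},
    {"x": -0.004,"y": -0.0587,"z": 0,"yaw": 0,"hand": -0.6},
    {"x": -0.004,"y": -0.0587,"z": 0,"yaw": 0,"hand": -0.6},
    {"x": -0.004,"y": -0.0587,"z": 0,"yaw": 0,"hand": -0.6},
    {"x": -0.004,"y": -0.0587,"z": 0,"yaw": 0,"hand": -0.6},
    {"x": -0.004,"y": -0.0587,"z": 0,"yaw": 0,"hand": -0.6},
    {"x": -0.004,"y": -0.0587,"z": 0,"yaw": 0,"hand": -0.6},
  ],
)

```text
clock: 22.25
position: [413.1, 190.5, 133.7]
tool_rot: [0.0, 1.0, -0.0, -0.001]
force: [1.6, -0.4, 0.0]
gripper_width: 75.0
grip_force: 0.0
```

jog_arm(
  moves=[
    {"x": -0.0035,"y": -0.0585,"z": 0,"yaw": 0,"hand": -0.6},
    {"x": -0.0035,"y": -0.0585,"z": 0,"yaw": 0,"hand": -0.6},
    {"x": 0,"y": 0,"z": 0,"yaw": 0,"hand": -0.6},
    {"x": 0,"y": 0,"z": 0,"yaw": 0,"hand": -0.6},
  ],
)

```text
clock: 22.75
position: [406.5, 305.3, 133.5]
tool_rot: [0.0, 1.0, 0.0, -0.001]
force: [0.3, 0.2, -0.8]
gripper_width: 74.7
grip_force: 0.0
```

```bash
python3 - <<'E'
from h import *
s=snap('top','t6.png');t=snap('scene')
P=cloud(s);Z=P[:,:,2]
m=(abs(P[:,:,0]-606)<110)&(abs(P[:,:,1])<165)&(Z>26); print('over tray',m.sum(),P[m].mean(0) if m.any() else '')
print(*[x for x in lids(s)+lids(t) if abs(x[0][1])<500],sep='\n')
m=(abs(P[:,:,0]-454)<105)&(abs(P[:,:,1]+398)<35)&(Z>12)&(Z<25)
q=cv2.minAreaRect(P[m][:,:2].astype(np.float32));print('spanner?',m.sum(),q)
w=snap('wrist','w6.png')
go(408,305,1,0)
E
```

```text
over tray 933 [ 508.23992255    2.65521564 1410.77446886]
(array([523.9, 406.1,  85.2]), np.int64(311), (115.5, 232.5), 10.1)
(array([-1742.2,   111.5,    82.9]), np.int64(415), (50.0, 62.0), 51.2)
(array([526. , 404. ,  83.5]), np.int64(85), (348.0, 166.0), 7.1)
spanner? 565 ((456.95098876953125, -394.2275390625), (54.90242004394531, 176.86766052246094), 88.19231414794922)
pos [407.3 304.7 134.3] psi -0.09 yaw units -0.014 then tool shift m [ 0.0007 -0.0003  0.1333] w 75.3
```

View pics/w6.png

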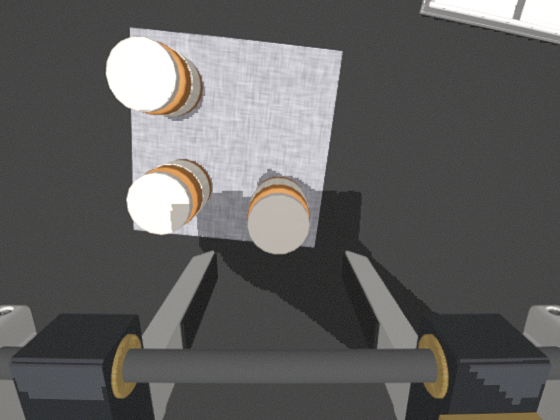

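The wrist view shows the jar lid at column 278, between fingertips at columns 214 and 345. It is centred, and the spanner is in the bin. I'll descend and grip.

jog_arm(
  moves=[
    {"x": 0.0005,"y": 0,"z": 0.04,"yaw": 0,"hand": -0.6},
    {"x": 0,"y": 0,"z": 0.04,"yaw": 0,"hand": -0.6},
    {"x": 0,"y": 0,"z": 0.03,"yaw": 0,"hand": -0.6},
    {"x": 0,"y": 0,"z": 0.023,"yaw": 0,"hand": -0.6},
    {"x": 0,"y": 0,"z": 0,"yaw": 0,"hand": -0.6},
    {"x": 0,"y": 0,"z": 0,"yaw": 0,"hand": 1},
    {"x": 0,"y": 0,"z": 0,"yaw": 0,"hand": 1},
    {"x": 0,"y": 0,"z": 0,"yaw": 0,"hand": 1},
    {"x": 0,"y": 0,"z": 0,"yaw": 0,"hand": 1},
    {"x": 0,"y": 0,"z": 0,"yaw": 0,"hand": 1},
  ],
  grip_force=25,
)

```text
clock: 24.15
position: [408.2, 306.1, 2.6]
tool_rot: [-0.0, 1.0, 0.0, 0.001]
force: [0.0, -2.4, 10.0]
gripper_width: 55.4
grip_force: 25.0
```

jog_arm(
  moves=[
    {"x": 0,"y": 0,"z": -0.03,"yaw": 0,"hand": 1},
    {"x": 0,"y": 0,"z": -0.04,"yaw": 0,"hand": 1},
    {"x": 0,"y": 0,"z": -0.04,"yaw": 0,"hand": 1},
    {"x": 0.0217,"y": 0.055,"z": 0,"yaw": 0,"hand": 1},
    {"x": 0.0217,"y": 0.055,"z": 0,"yaw": 0,"hand": 1},
    {"x": 0.0217,"y": 0.055,"z": 0,"yaw": 0,"hand": 1},
    {"x": 0.0217,"y": 0.055,"z": 0,"yaw": 0,"hand": 1},
    {"x": 0.0217,"y": 0.055,"z": 0,"yaw": 0,"hand": 1},
    {"x": 0.0217,"y": 0.055,"z": 0,"yaw": 0,"hand": 1},
    {"x": 0.0217,"y": 0.055,"z": 0,"yaw": 0,"hand": 1},
  ],
)

```text
clock: 25.4
position: [560.2, -81.0, 112.2]
tool_rot: [0.0, 1.0, 0.0, 0.0]
force: [1.4, 1.5, -1.2]
gripper_width: 55.6
grip_force: 25.0
```

jog_arm(
  moves=[
    {"x": 0.0217,"y": 0.049,"z": 0,"yaw": 0,"hand": 1},
    {"x": 0,"y": 0,"z": 0,"yaw": 0,"hand": 1},
    {"x": 0,"y": 0,"z": 0,"yaw": 0,"hand": 1},
  ],
)

```text
clock: 25.78
position: [581.1, -127.4, 111.7]
tool_rot: [-0.0, 1.0, 0.0, -0.0]
force: [-0.5, 0.8, -2.1]
gripper_width: 55.7
grip_force: 25.0
```

```bash
python3 - <<'E'
from h import *
go(581.7,-129.2,3,0)
E
```

```text
pos [ 581.1 -127.4  111.7] psi 0.04 yaw units 0.006 then tool shift m [0.0006 0.0018 0.1087] w 55.7
```

jog_arm(
  moves=[
    {"x": 0.0005,"y": 0.002,"z": 0.04,"yaw": 0,"hand": 1},
    {"x": 0,"y": 0,"z": 0.03,"yaw": 0,"hand": 1},
    {"x": 0,"y": 0,"z": 0.02,"yaw": 0,"hand": 1},
    {"x": 0,"y": 0,"z": 0.01,"yaw": 0,"hand": 1},
    {"x": 0,"y": 0,"z": 0.005,"yaw": 0,"hand": 1},
    {"x": 0,"y": 0,"z": 0,"yaw": 0,"hand": 1},
    {"x": 0,"y": 0,"z": 0,"yaw": 0,"hand": 1},
  ],
)

```text
clock: 26.65
position: [582.3, -130.0, 7.3]
tool_rot: [0.0, 1.0, 0.0, 0.0]
force: [0.9, 0.6, -1.7]
gripper_width: 55.6
grip_force: 25.0
```

jog_arm(
  moves=[
    {"x": 0,"y": 0,"z": 0.0015,"yaw": 0,"hand": 1},
    {"x": 0,"y": 0,"z": 0,"yaw": 0,"hand": 1},
    {"x": 0,"y": 0,"z": 0,"yaw": 0,"hand": -0.6},
    {"x": 0,"y": 0,"z": 0,"yaw": 0,"hand": -0.6},
    {"x": 0,"y": 0,"z": 0,"yaw": 0,"hand": -0.6},
    {"x": 0,"y": 0,"z": 0,"yaw": 0,"hand": -0.6},
    {"x": 0,"y": 0,"z": -0.03,"yaw": 0,"hand": -0.6},
    {"x": 0,"y": 0,"z": -0.05,"yaw": 0,"hand": -0.6},
    {"x": 0,"y": 0,"z": -0.05,"yaw": 0,"hand": -0.6},
    {"x": 0,"y": 0,"z": 0,"yaw": 0,"hand": -0.6},
  ],
)

```text
clock: 27.9
position: [583.9, -130.3, 138.8]
tool_rot: [0.001, 1.0, 0.0, 0.003]
force: [-0.1, -0.1, -0.4]
gripper_width: 75.3
grip_force: 0.0
```

```bash
python3 - <<'E'
from h import *
s=snap('top');t=snap('scene');w=snap('wrist')
for S in (s,t,w): print(*[x for x in lids(S) if abs(x[0][1])<500 and x[0][0]>0],sep='\n'); print()
go(427,402,136,0)
E
```

```text
(array([523.9, 406.2,  85. ]), np.int64(309), (115.5, 232.5), 10.1)
(array([427.3, 403.6,  85.1]), np.int64(306), (116.6, 269.6), 10.0)

(array([525.9, 404.1,  83.4]), np.int64(85), (348.0, 166.0), 7.1)

(array([ 708.3, -291. ,   80.7]), np.int64(684), (492.5, 61.5), 22.6)
(array([ 685.1, -320.1,   90. ]), np.int64(170), (536.5, 88.5), 23.2)

pos [ 581.3 -130.   134.2] psi 0.02 yaw units 0.003 then tool shift m [-0.1543 -0.532  -0.0018] w 75.2
```

jog_arm(
  moves=[
    {"x": -0.0154,"y": -0.0533,"z": 0,"yaw": 0,"hand": -0.6},
    {"x": -0.0154,"y": -0.0533,"z": 0,"yaw": 0,"hand": -0.6},
    {"x": -0.0154,"y": -0.0533,"z": 0,"yaw": 0,"hand": -0.6},
    {"x": -0.0154,"y": -0.0533,"z": 0,"yaw": 0,"hand": -0.6},
    {"x": -0.0154,"y": -0.0533,"z": 0,"yaw": 0,"hand": -0.6},
    {"x": -0.0154,"y": -0.0533,"z": 0,"yaw": 0,"hand": -0.6},
    {"x": -0.0154,"y": -0.0533,"z": 0,"yaw": 0,"hand": -0.6},
    {"x": -0.0154,"y": -0.0533,"z": 0,"yaw": 0,"hand": -0.6},
    {"x": -0.0154,"y": -0.0533,"z": 0,"yaw": 0,"hand": -0.6},
    {"x": -0.0154,"y": -0.053,"z": 0,"yaw": 0,"hand": -0.6},
  ],
)

```text
clock: 29.3
position: [426.5, 403.8, 133.7]
tool_rot: [0.001, 1.0, 0.0, -0.001]
force: [1.0, -0.7, -0.3]
gripper_width: 75.1
grip_force: 0.0
```

```bash
python3 - <<'E'
from h import *
s=snap('top');t=snap('scene');w=snap('wrist')
for S in (s,t,w): print(*[x for x in lids(S) if abs(x[0][1])<500 and x[0][0]>0],sep='\n'); print()
P=cloud(w);m=(P[:,:,2]>78)&(P[:,:,2]<90)&(abs(P[:,:,0]-427)<45)&(abs(P[:,:,1]-402)<45);print(m.sum(),P[m].mean(0),cv2.minEnclosingCircle(P[m][:,:2].astype(np.float32)))
go(427,403,2,0)
E
```

```text
(array([ 581.1, -129.8,   86.4]), np.int64(306), (321.6, 205.0), 9.8)
(array([523.9, 406.3,  84.7]), np.int64(312), (115.5, 232.5), 10.1)

(array([526.4, 403.8,  83.8]), np.int64(84), (348.0, 166.0), 7.1)
(array([ 584.4, -131.8,   87.2]), np.int64(186), (234.5, 235.0), 9.0)



2959 [426.3653229  402.67097403  84.71539613] ((425.20074462890625, 402.7304992675781), 25.893362045288086)
pos [425.2 405.  133.6] psi 0.28 yaw units 0.047 then tool shift m [0.0018 0.002  0.1316] w 75.4
```

jog_arm(
  moves=[
    {"x": 0.001,"y": 0.002,"z": 0.04,"yaw": 0,"hand": -0.6},
    {"x": 0,"y": 0,"z": 0.04,"yaw": 0,"hand": -0.6},
    {"x": 0,"y": 0,"z": 0.03,"yaw": 0,"hand": -0.6},
    {"x": 0,"y": 0,"z": 0.021,"yaw": 0,"hand": -0.6},
    {"x": 0,"y": 0,"z": 0,"yaw": 0,"hand": -0.6},
    {"x": 0,"y": 0,"z": 0,"yaw": 0,"hand": 1},
    {"x": 0,"y": 0,"z": 0,"yaw": 0,"hand": 1},
    {"x": 0,"y": 0,"z": 0,"yaw": 0,"hand": 1},
    {"x": 0,"y": 0,"z": 0,"yaw": 0,"hand": 1},
    {"x": 0,"y": 0,"z": 0,"yaw": 0,"hand": 1},
  ],
)

```text
clock: 30.7
position: [429.3, 401.2, 5.2]
tool_rot: [-0.001, 1.0, 0.0, 0.001]
force: [-0.4, 0.5, 8.4]
gripper_width: 55.6
grip_force: 25.0
```

jog_arm(
  moves=[
    {"x": 0,"y": 0,"z": -0.03,"yaw": 0,"hand": 1},
    {"x": 0,"y": 0,"z": -0.04,"yaw": 0,"hand": 1},
    {"x": 0,"y": 0,"z": -0.04,"yaw": 0,"hand": 1},
    {"x": 0,"y": 0.045,"z": 0,"yaw": 0,"hand": 1},
    {"x": 0,"y": 0.045,"z": 0,"yaw": 0,"hand": 1},
    {"x": 0.028,"y": 0.052,"z": 0,"yaw": 0,"hand": 1},
    {"x": 0.028,"y": 0.052,"z": 0,"yaw": 0,"hand": 1},
    {"x": 0.028,"y": 0.052,"z": 0,"yaw": 0,"hand": 1},
    {"x": 0.028,"y": 0.052,"z": 0,"yaw": 0,"hand": 1},
    {"x": 0.028,"y": 0.052,"z": 0,"yaw": 0,"hand": 1},
  ],
)

```text
clock: 31.95
position: [569.5, 48.8, 114.6]
tool_rot: [0.0, 1.0, 0.0, 0.0]
force: [0.5, 1.5, -2.9]
gripper_width: 55.5
grip_force: 25.0
```

jog_arm(
  moves=[
    {"x": 0.027,"y": 0.052,"z": 0,"yaw": 0,"hand": 1},
    {"x": 0,"y": 0.043,"z": 0,"yaw": 0,"hand": 1},
    {"x": 0,"y": 0,"z": 0,"yaw": 0,"hand": 1},
    {"x": 0,"y": 0,"z": 0,"yaw": 0,"hand": 1},
  ],
)

```text
clock: 32.45
position: [595.7, -43.7, 114.3]
tool_rot: [-0.0, 1.0, 0.0, 0.0]
force: [-1.0, 0.9, -3.0]
gripper_width: 55.6
grip_force: 25.0
```

```bash
python3 - <<'E'
from h import *
go(595.7,-45.4,7,0)
E
```

```text
pos [595.7 -43.7 114.3] psi 0.04 yaw units 0.006 then tool shift m [0.     0.0017 0.1073] w 55.6
```

jog_arm(
  moves=[
    {"x": 0,"y": 0.0017,"z": 0.04,"yaw": 0,"hand": 1},
    {"x": 0,"y": 0,"z": 0.03,"yaw": 0,"hand": 1},
    {"x": 0,"y": 0,"z": 0.02,"yaw": 0,"hand": 1},
    {"x": 0,"y": 0,"z": 0.01,"yaw": 0,"hand": 1},
    {"x": 0,"y": 0,"z": 0.005,"yaw": 0,"hand": 1},
    {"x": 0,"y": 0,"z": 0,"yaw": 0,"hand": 1},
    {"x": 0,"y": 0,"z": 0,"yaw": 0,"hand": 1},
  ],
)

```text
clock: 33.33
position: [596.3, -46.0, 9.9]
tool_rot: [0.0, 1.0, 0.0, 0.001]
force: [0.6, -0.4, -1.4]
gripper_width: 55.8
grip_force: 25.0
```

jog_arm(
  moves=[
    {"x": 0,"y": 0,"z": 0.0015,"yaw": 0,"hand": 1},
    {"x": 0,"y": 0,"z": 0,"yaw": 0,"hand": 1},
    {"x": 0,"y": 0,"z": 0,"yaw": 0,"hand": -0.6},
    {"x": 0,"y": 0,"z": 0,"yaw": 0,"hand": -0.6},
    {"x": 0,"y": 0,"z": 0,"yaw": 0,"hand": -0.6},
    {"x": 0,"y": 0,"z": 0,"yaw": 0,"hand": -0.6},
    {"x": 0,"y": 0,"z": -0.03,"yaw": 0,"hand": -0.6},
    {"x": 0,"y": 0,"z": -0.05,"yaw": 0,"hand": -0.6},
    {"x": 0,"y": 0,"z": -0.05,"yaw": 0,"hand": -0.6},
    {"x": 0,"y": 0,"z": 0,"yaw": 0,"hand": -0.6},
  ],
)

```text
clock: 34.58
position: [597.9, -46.0, 141.3]
tool_rot: [0.0, 1.0, 0.0, 0.003]
force: [0.3, 0.8, -0.5]
gripper_width: 75.2
grip_force: 0.0
```

jog_arm(
  moves=[
    {"x": -0.018,"y": -0.0555,"z": 0,"yaw": 0,"hand": -0.6},
    {"x": -0.018,"y": -0.0555,"z": 0,"yaw": 0,"hand": -0.6},
    {"x": -0.018,"y": -0.0555,"z": 0,"yaw": 0,"hand": -0.6},
    {"x": -0.018,"y": -0.0555,"z": 0,"yaw": 0,"hand": -0.6},
    {"x": 0,"y": -0.0555,"z": 0,"yaw": 0,"hand": -0.6},
    {"x": 0,"y": -0.0555,"z": 0,"yaw": 0,"hand": -0.6},
    {"x": 0,"y": -0.058,"z": 0,"yaw": 0,"hand": -0.6},
    {"x": 0,"y": -0.058,"z": 0,"yaw": 0,"hand": -0.6},
    {"x": 0,"y": 0,"z": 0,"yaw": 0,"hand": -0.6},
    {"x": 0,"y": 0,"z": 0,"yaw": 0,"hand": -0.6},
  ],
)

```text
clock: 35.83
position: [523.4, 402.4, 136.5]
tool_rot: [0.001, 1.0, 0.0, -0.001]
force: [0.7, -0.3, -0.8]
gripper_width: 75.1
grip_force: 0.0
```

```bash
cat >> h.py <<'E'
def alll():
    for n in ('top','scene','wrist'): print(n,*[x for x in lids(snap(n),(60,95)) if abs(x[0][1])<500 and x[0][0]>0],sep='\n')
E
python3 - <<'E'
from h import *
alll()
w=snap('wrist');P=cloud(w);m=(P[:,:,2]>78)&(P[:,:,2]<90)&(abs(P[:,:,0]-524)<45)&(abs(P[:,:,1]-404)<45);print(m.sum(),P[m].mean(0),cv2.minEnclosingCircle(P[m][:,:2].astype(np.float32)))
go(524,404,2,0)
E
```

```text
top
(array([592.4, -46.4,  86.5]), np.int64(313), (289.5, 201.5), 10.1)
(array([ 581.4, -129.7,   86.3]), np.int64(310), (321.7, 205.0), 10.2)
scene
(array([595.1, -48. ,  87.5]), np.int64(168), (260.6, 224.5), 8.7)
(array([ 584.3, -131.7,   87.3]), np.int64(184), (234.5, 235.0), 9.0)
wrist
2862 [524.03870083 405.24892156  84.59936952] ((522.7694091796875, 405.2735595703125), 25.966028213500977)
pos [524.3 401.7 137.7] psi -0.07 yaw units -0.012 then tool shift m [-0.0003 -0.0023  0.1357] w 75.2
```

jog_arm(
  moves=[
    {"x": 0,"y": -0.0033,"z": 0.04,"yaw": 0,"hand": -0.6},
    {"x": 0,"y": 0,"z": 0.04,"yaw": 0,"hand": -0.6},
    {"x": 0,"y": 0,"z": 0.03,"yaw": 0,"hand": -0.6},
    {"x": 0,"y": 0,"z": 0.025,"yaw": 0,"hand": -0.6},
    {"x": 0,"y": 0,"z": 0,"yaw": 0,"hand": -0.6},
    {"x": 0,"y": 0,"z": 0,"yaw": 0,"hand": 1},
    {"x": 0,"y": 0,"z": 0,"yaw": 0,"hand": 1},
    {"x": 0,"y": 0,"z": 0,"yaw": 0,"hand": 1},
    {"x": 0,"y": 0,"z": 0,"yaw": 0,"hand": 1},
    {"x": 0,"y": 0,"z": 0,"yaw": 0,"hand": 1},
  ],
)

```text
clock: 37.28
position: [524.3, 406.6, 3.9]
tool_rot: [-0.0, 1.0, 0.0, 0.001]
force: [-1.1, -1.7, 8.1]
gripper_width: 56.2
grip_force: 25.0
```

jog_arm(
  moves=[
    {"x": 0,"y": 0,"z": -0.03,"yaw": 0,"hand": 1},
    {"x": 0,"y": 0,"z": -0.04,"yaw": 0,"hand": 1},
    {"x": 0,"y": 0,"z": -0.04,"yaw": 0,"hand": 1},
    {"x": 0,"y": 0.048,"z": 0,"yaw": 0,"hand": 1},
    {"x": 0,"y": 0.048,"z": 0,"yaw": 0,"hand": 1},
    {"x": 0,"y": 0.048,"z": 0,"yaw": 0,"hand": 1},
    {"x": 0.033,"y": 0.046,"z": 0,"yaw": 0,"hand": 1},
    {"x": 0.033,"y": 0.046,"z": 0,"yaw": 0,"hand": 1},
    {"x": 0.034,"y": 0.045,"z": 0,"yaw": 0,"hand": 1},
    {"x": 0,"y": 0,"z": 0,"yaw": 0,"hand": 1},
  ],
)

```text
clock: 38.52
position: [625.9, 120.3, 112.5]
tool_rot: [0.001, 1.0, -0.003, 0.0]
force: [0.1, 0.8, -2.4]
gripper_width: 55.6
grip_force: 25.0
```

jog_arm(
  moves=[
    {"x": 0,"y": 0,"z": 0,"yaw": 0,"hand": 1},
  ],
)

```text
clock: 38.65
position: [623.5, 125.8, 112.8]
tool_rot: [-0.0, 1.0, 0.0, -0.0]
force: [-1.9, 0.9, -1.4]
gripper_width: 55.7
grip_force: 25.0
```

```bash
python3 - <<'E'
from h import *
go(623.7,122.2,7,0)
E
```

```text
pos [623.5 125.8 112.8] psi 0.03 yaw units 0.004 then tool shift m [0.0002 0.0036 0.1058] w 55.7
```

jog_arm(
  moves=[
    {"x": 0,"y": 0.0036,"z": 0.04,"yaw": 0,"hand": 1},
    {"x": 0,"y": 0,"z": 0.03,"yaw": 0,"hand": 1},
    {"x": 0,"y": 0,"z": 0.02,"yaw": 0,"hand": 1},
    {"x": 0,"y": 0,"z": 0.01,"yaw": 0,"hand": 1},
    {"x": 0,"y": 0,"z": 0.0045,"yaw": 0,"hand": 1},
    {"x": 0,"y": 0,"z": 0,"yaw": 0,"hand": 1},
    {"x": 0,"y": 0,"z": 0,"yaw": 0,"hand": 1},
  ],
)

```text
clock: 39.52
position: [624.2, 121.9, 8.9]
tool_rot: [-0.0, 1.0, 0.0, 0.0]
force: [0.2, -0.1, -1.9]
gripper_width: 55.6
grip_force: 25.0
```

jog_arm(
  moves=[
    {"x": 0,"y": 0,"z": 0.0015,"yaw": 0,"hand": 1},
    {"x": 0,"y": 0,"z": 0,"yaw": 0,"hand": 1},
    {"x": 0,"y": 0,"z": 0,"yaw": 0,"hand": -0.6},
    {"x": 0,"y": 0,"z": 0,"yaw": 0,"hand": -0.6},
    {"x": 0,"y": 0,"z": 0,"yaw": 0,"hand": -0.6},
    {"x": 0,"y": 0,"z": 0,"yaw": 0,"hand": -0.6},
    {"x": 0,"y": 0,"z": -0.03,"yaw": 0,"hand": -0.6},
    {"x": 0,"y": 0,"z": -0.05,"yaw": 0,"hand": -0.6},
    {"x": 0,"y": 0,"z": -0.05,"yaw": 0,"hand": 1},
    {"x": 0,"y": 0,"z": 0,"yaw": 0,"hand": 1},
  ],
)

```text
clock: 40.78
position: [625.7, 122.4, 140.6]
tool_rot: [-0.0, 1.0, 0.0, 0.003]
force: [0.8, -0.4, -0.6]
gripper_width: 58.2
grip_force: 0.0
```

jog_arm(
  moves=[
    {"x": -0.04,"y": 0.04,"z": 0,"yaw": 0,"hand": 1},
    {"x": -0.04,"y": 0.04,"z": 0,"yaw": 0,"hand": 1},
    {"x": -0.04,"y": 0.04,"z": 0,"yaw": 0,"hand": 1},
    {"x": -0.04,"y": 0.04,"z": 0,"yaw": 0,"hand": 1},
    {"x": 0,"y": 0,"z": 0,"yaw": 0,"hand": 1},
    {"x": 0,"y": 0,"z": 0,"yaw": 0,"hand": 1},
  ],
)

```text
clock: 41.52
position: [464.2, -38.1, 136.6]
tool_rot: [-0.0, 1.0, 0.0, 0.0]
force: [-0.2, 0.5, -0.1]
gripper_width: 1.1
grip_force: 0.0
```

```bash
python3 - <<'E'
from h import *
alll()
snap('top','t9.png');w=snap('wrist','w9.png')
go(595,-46,80,0)
E
```

```text
top
(array([611.5, 113.7,  86.5]), np.int64(307), (227.3, 195.3), 10.1)
(array([592.5, -46.3,  86.3]), np.int64(313), (289.3, 201.4), 10.3)
(array([ 581.2, -129.8,   86.1]), np.int64(312), (321.8, 205.1), 10.3)
scene
(array([613.6, 111.9,  87.3]), np.int64(143), (306.0, 207.0), 8.2)
(array([595.4, -48. ,  87.5]), np.int64(169), (260.6, 224.5), 8.7)
(array([ 584.5, -131.8,   87.3]), np.int64(183), (234.5, 235.0), 9.0)
wrist
pos [464.2 -37.5 136.4] psi 0.09 yaw units 0.016 then tool shift m [0.1308 0.0085 0.0564] w 0.5
```

View pics/t9.png

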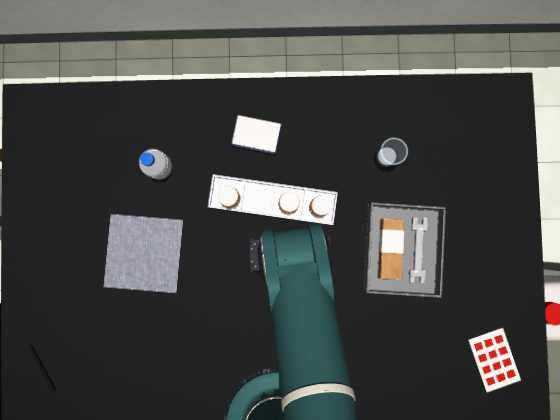

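The view shows three jars in the tray, at (228,197), (289,202) and (321,205), with lid tops at z≈87. The mat is empty, and the carton and spanner are both in the bin. Next I'll push the lids down with the fingers shut.

jog_arm(
  moves=[
    {"x": 0.0433,"y": 0.0033,"z": 0,"yaw": 0,"hand": 1},
    {"x": 0.0433,"y": 0.0033,"z": 0,"yaw": 0,"hand": 1},
    {"x": 0.0432,"y": 0.0033,"z": 0,"yaw": 0,"hand": 1},
    {"x": 0,"y": 0,"z": 0,"yaw": 0,"hand": 1},
    {"x": 0,"y": 0,"z": 0.04,"yaw": 0,"hand": 1},
    {"x": 0,"y": 0,"z": 0.025,"yaw": 0,"hand": 1},
    {"x": 0,"y": 0,"z": 0.006,"yaw": 0,"hand": 1},
    {"x": 0,"y": 0,"z": 0,"yaw": 0,"hand": 1},
    {"x": 0,"y": 0,"z": 0,"yaw": 0,"hand": 1},
  ],
)

```text
clock: 42.9
position: [594.2, -48.1, 66.8]
tool_rot: [0.0, 1.0, 0.0, 0.001]
force: [-0.3, 0.1, 0.5]
gripper_width: 0.4
grip_force: 0.0
```

jog_arm(
  moves=[
    {"x": 0,"y": 0,"z": 0.002,"yaw": 0,"hand": 1},
    {"x": 0,"y": 0,"z": 0.002,"yaw": 0,"hand": 1},
    {"x": 0,"y": 0,"z": 0.002,"yaw": 0,"hand": 1},
    {"x": 0,"y": 0,"z": 0.002,"yaw": 0,"hand": 1},
    {"x": 0,"y": 0,"z": 0,"yaw": 0,"hand": 1},
  ],
)

```text
clock: 43.52
position: [593.8, -48.2, 57.8]
tool_rot: [0.0, 1.0, 0.0, 0.0]
force: [-1.7, -0.4, 3.9]
gripper_width: 0.3
grip_force: 1.9
```

jog_arm(
  moves=[
    {"x": 0,"y": 0,"z": 0.002,"yaw": 0,"hand": 1},
    {"x": 0,"y": 0,"z": 0.002,"yaw": 0,"hand": 1},
    {"x": 0,"y": 0,"z": 0,"yaw": 0,"hand": 1},
  ],
)

```text
clock: 43.9
position: [593.8, -48.2, 53.8]
tool_rot: [0.0, 1.0, 0.0, 0.0]
force: [-2.8, -0.3, 4.1]
gripper_width: 0.2
grip_force: 2.0
```

jog_arm(
  moves=[
    {"x": 0,"y": 0,"z": 0.002,"yaw": 0,"hand": 1},
    {"x": 0,"y": 0,"z": 0.002,"yaw": 0,"hand": 1},
    {"x": 0,"y": 0,"z": 0,"yaw": 0,"hand": 1},
  ],
)

```text
clock: 44.28
position: [595.0, -48.3, 52.6]
tool_rot: [0.001, 1.0, 0.0, 0.001]
force: [-13.6, -0.5, 46.7]
gripper_width: 0.1
grip_force: 23.3
```

jog_arm(
  moves=[
    {"x": 0,"y": 0,"z": -0.004,"yaw": 0,"hand": 1},
    {"x": 0,"y": 0,"z": -0.02,"yaw": 0,"hand": 1},
    {"x": 0,"y": 0,"z": -0.02,"yaw": 0,"hand": 1},
    {"x": -0.0055,"y": 0.042,"z": 0,"yaw": 0,"hand": 1},
    {"x": -0.0055,"y": 0.041,"z": 0,"yaw": 0,"hand": 1},
    {"x": 0,"y": 0,"z": 0,"yaw": 0,"hand": 1},
    {"x": 0,"y": 0,"z": 0,"yaw": 0,"hand": 1},
  ],
)

```text
clock: 45.15
position: [583.0, -130.6, 94.4]
tool_rot: [-0.0, 1.0, 0.0, 0.0]
force: [1.1, 0.7, 0.5]
gripper_width: 0.6
grip_force: 0.0
```

```bash
python3 - <<'E'
from h import *
alll()
go(582.8,-130.8,60,0)
E
```

```text
top
(array([611.6, 113.8,  86.6]), np.int64(307), (227.3, 195.3), 10.1)
(array([595.3, -33.9,  78.7]), np.int64(139), (287.0, 201.0), 9.2)
scene
(array([613.6, 111.6,  87.5]), np.int64(144), (306.0, 207.0), 8.2)
(array([600.7, -42.2,  79.6]), np.int64(102), (262.7, 227.5), 7.2)
wrist
pos [ 583. -130.   94.] psi 0.11 yaw units 0.019 then tool shift m [-0.0002  0.0008  0.034 ] w 0.4
```

jog_arm(
  moves=[
    {"x": 0,"y": 0,"z": 0.024,"yaw": 0,"hand": 1},
    {"x": 0,"y": 0,"z": 0.006,"yaw": 0,"hand": 1},
    {"x": 0,"y": 0,"z": 0.003,"yaw": 0,"hand": 1},
    {"x": 0,"y": 0,"z": 0.002,"yaw": 0,"hand": 1},
    {"x": 0,"y": 0,"z": 0.002,"yaw": 0,"hand": 1},
    {"x": 0,"y": 0,"z": 0.002,"yaw": 0,"hand": 1},
    {"x": 0,"y": 0,"z": 0.001,"yaw": 0,"hand": 1},
    {"x": 0,"y": 0,"z": 0.001,"yaw": 0,"hand": 1},
    {"x": 0,"y": 0,"z": 0,"yaw": 0,"hand": 1},
  ],
)

```text
clock: 46.42
position: [583.2, -130.9, 53.7]
tool_rot: [0.0, 1.0, 0.0, 0.0]
force: [-1.8, 1.1, 6.5]
gripper_width: 0.5
grip_force: 2.9
```

jog_arm(
  moves=[
    {"x": 0,"y": 0,"z": 0.001,"yaw": 0,"hand": 1},
    {"x": 0,"y": 0,"z": 0,"yaw": 0,"hand": 1},
  ],
)

```text
clock: 46.68
position: [583.3, -130.9, 53.0]
tool_rot: [0.0, 1.0, 0.0, 0.001]
force: [-3.1, 0.6, 10.8]
gripper_width: 0.4
grip_force: 5.5
```

jog_arm(
  moves=[
    {"x": 0,"y": 0,"z": 0.0015,"yaw": 0,"hand": 1},
    {"x": 0,"y": 0,"z": 0,"yaw": 0,"hand": 1},
  ],
)

```text
clock: 46.92
position: [584.0, -131.0, 52.8]
tool_rot: [0.0, 1.0, 0.0, 0.001]
force: [-8.6, 1.6, 30.6]
gripper_width: 0.4
grip_force: 15.1
```

Home: about 31 N with no further travel. Now the last jar.

jog_arm(
  moves=[
    {"x": 0,"y": 0,"z": -0.004,"yaw": 0,"hand": 1},
    {"x": 0,"y": 0,"z": -0.02,"yaw": 0,"hand": 1},
    {"x": 0,"y": 0,"z": -0.04,"yaw": 0,"hand": 1},
    {"x": 0.006,"y": -0.049,"z": 0,"yaw": 0,"hand": 1},
    {"x": 0.006,"y": -0.049,"z": 0,"yaw": 0,"hand": 1},
    {"x": 0.006,"y": -0.049,"z": 0,"yaw": 0,"hand": 1},
    {"x": 0.006,"y": -0.049,"z": 0,"yaw": 0,"hand": 1},
    {"x": 0.005,"y": -0.0477,"z": 0,"yaw": 0,"hand": 1},
    {"x": 0,"y": 0,"z": 0,"yaw": 0,"hand": 1},
    {"x": 0,"y": 0,"z": 0,"yaw": 0,"hand": 1},
  ],
)

```text
clock: 48.18
position: [611.8, 112.1, 114.9]
tool_rot: [0.0, 1.0, 0.0, 0.0]
force: [-0.1, 0.2, -0.5]
gripper_width: 0.4
grip_force: 0.0
```

```bash
python3 - <<'E'
from h import *
alll()
go(612.5,112.8,60,0)
E
```

```text
top
(array([592.9, -46.4,  78.3]), np.int64(312), (289.3, 201.4), 10.3)
(array([ 581.5, -130.1,   78.4]), np.int64(316), (321.2, 205.4), 10.4)
scene
(array([595.2, -48.2,  79.5]), np.int64(165), (260.6, 227.0), 8.6)
(array([ 584.9, -131.6,   79.6]), np.int64(180), (234.9, 237.5), 9.1)
wrist
(array([734.7, 294.1,  79.8]), np.int64(105), (15.0, 63.5), 15.4)
(array([ 577.9, -115. ,   79. ]), np.int64(767), (558.0, 267.0), 25.0)
pos [611.8 111.2 114.5] psi -0.08 yaw units -0.013 then tool shift m [ 0.0007 -0.0016  0.0545] w 0.3
```

jog_arm(
  moves=[
    {"x": 0.0007,"y": -0.001,"z": 0.03,"yaw": 0,"hand": 1},
    {"x": 0,"y": 0,"z": 0.016,"yaw": 0,"hand": 1},
    {"x": 0,"y": 0,"z": 0.007,"yaw": 0,"hand": 1},
    {"x": 0,"y": 0,"z": 0.002,"yaw": 0,"hand": 1},
    {"x": 0,"y": 0,"z": 0.002,"yaw": 0,"hand": 1},
    {"x": 0,"y": 0,"z": 0.002,"yaw": 0,"hand": 1},
    {"x": 0,"y": 0,"z": 0.002,"yaw": 0,"hand": 1},
    {"x": 0,"y": 0,"z": 0.001,"yaw": 0,"hand": 1},
    {"x": 0,"y": 0,"z": 0,"yaw": 0,"hand": 1},
  ],
)

```text
clock: 49.45
position: [612.8, 113.4, 53.3]
tool_rot: [0.0, 1.0, 0.0, 0.0]
force: [-3.5, -1.2, 6.2]
gripper_width: 0.7
grip_force: 3.1
```

jog_arm(
  moves=[
    {"x": 0,"y": 0,"z": 0.001,"yaw": 0,"hand": 1},
    {"x": 0,"y": 0,"z": 0,"yaw": 0,"hand": 1},
  ],
)

```text
clock: 49.7
position: [613.1, 113.4, 53.1]
tool_rot: [0.0, 1.0, 0.0, 0.001]
force: [-6.6, -1.9, 18.8]
gripper_width: 0.8
grip_force: 9.1
```

jog_arm(
  moves=[
    {"x": 0,"y": 0,"z": 0.001,"yaw": 0,"hand": 1},
    {"x": 0,"y": 0,"z": 0,"yaw": 0,"hand": 1},
  ],
)

```text
clock: 49.95
position: [613.5, 113.5, 53.0]
tool_rot: [0.0, 1.0, -0.0, 0.001]
force: [-9.8, -4.6, 30.4]
gripper_width: 0.4
grip_force: 15.2
```

jog_arm(
  moves=[
    {"x": 0,"y": 0,"z": -0.004,"yaw": 0,"hand": 1},
    {"x": 0,"y": 0,"z": -0.02,"yaw": 0,"hand": 1},
    {"x": 0,"y": 0,"z": -0.05,"yaw": 0,"hand": 1},
    {"x": 0,"y": 0,"z": -0.03,"yaw": 0,"hand": 1},
    {"x": -0.05,"y": 0.02,"z": 0,"yaw": 0,"hand": 1},
    {"x": -0.05,"y": 0.02,"z": 0,"yaw": 0,"hand": 1},
    {"x": -0.05,"y": 0.02,"z": 0,"yaw": 0,"hand": 1},
    {"x": -0.04,"y": 0.02,"z": 0,"yaw": 0,"hand": 1},
    {"x": 0,"y": 0,"z": 0,"yaw": 0,"hand": 1},
    {"x": 0,"y": 0,"z": 0,"yaw": 0,"hand": 1},
  ],
)

```text
clock: 51.2
position: [423.3, 33.7, 155.2]
tool_rot: [0.0, 1.0, 0.0, 0.001]
force: [-0.0, -0.2, -0.3]
gripper_width: 0.3
grip_force: 0.0
```

```bash
python3 - <<'E'
from h import *
alll()
s=snap('top','t12.png')
P=cloud(s)
for c in ((611.6,113.7),(592.9,-46.4),(581.5,-130)):
    m=np.hypot(P[:,:,0]-c[0],P[:,:,1]-c[1])<19; m&=P[:,:,2]>60; q=P[m]; a=np.linalg.lstsq(np.c_[q[:,:2]-c,np.ones(len(q))],q[:,2],rcond=None)[0]; print('tilt deg',np.degrees(a[:2]).round(1),a[2].round(1))
E
```

```text
top
(array([611.5, 113.7,  78.8]), np.int64(307), (227.5, 195.5), 10.1)
(array([592.8, -46.4,  78.5]), np.int64(316), (289.3, 201.4), 10.3)
(array([ 581.5, -130.1,   78.6]), np.int64(315), (321.2, 205.4), 10.4)
scene
(array([613.8, 111.7,  79.8]), np.int64(144), (306.0, 209.0), 8.2)
(array([595.2, -47.9,  79.7]), np.int64(165), (260.7, 226.5), 8.7)
(array([ 584.6, -132. ,   79.5]), np.int64(182), (234.5, 237.0), 9.0)
wrist
(array([591.1, 113.3,  78.8]), np.int64(566), (174.5, 0.0), 26.5)
tilt deg [ 0.5 -0. ] 79.0
tilt deg [ 0.  -1.6] 78.7
tilt deg [2.2 0.2] 78.8
```

View pics/t12.png

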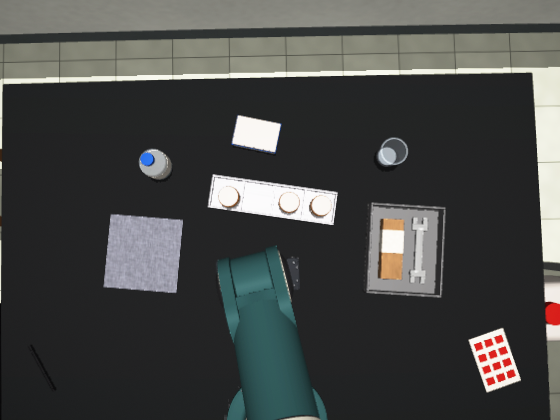

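The view shows three upright jars in the tray, all with lid tops at 79 mm, which is 5 + 74 (fully home). The bin holds both tools and the bystanders haven't moved. I'm handing in.

```bash
python3 -c "
from h import *
print(robot.hand_in())"
```

```text
the job is handed in; nothing more can be done
None
```

I handed the job in at about 51 s: the carton and spanner are in the bin, all three jars stand upright in separate tray compartments with their lids fully home, and the bottle, beaker and vial box were left alone.

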